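Weight down a glued joint: unstack the drying rack for the pressing block, then rebuild it

TASK

The white glued strip on the brown card must be pressed, and the wooden pressing block for it lies on the floor of the stacking rack, under the upper frame. Unload the rack onto the black rubber mat: first stand the yellow glue bottle and the grey steel weight from the upper frame there, then lift the empty upper frame off by its handle and stand it there on its four posts; then lay the block centred along the white strip and stand the weight on the middle of the block. Rebuild the rack with the frame's four posts fully down in the corner sockets of the base, and stand the bottle back exactly where it stood before; tip nothing over and leave the roller, the green glue stick and the red marker alone.

Things in the scene. Friction and masses are not known exactly. Their poses are not given: they have to be found in the camera images.
- rack_base: Lower frame of the stacking rack, fixed: grey floor 165 (x) x 200 (y) mm, top at z = 12 mm, a dark steel socket at each corner. Origin: centre of its underside. Sockets at x = +-66, y = +-76 mm, 18 mm square inside, bottom at z = 12 mm, walls to z = 36, then a flared lip, about 27 mm wide inside at z = 44 mm.
- rack_frame: Loose upper frame, ~0.45 kg: two plywood planks (along x, y = +-28 to +-90 mm, top z = 83 mm) on four 14 mm steel posts with rounded feet at x = +-66, y = +-76; 56 mm gap between. Origin: centre at the post feet. Handle: dark wooden bar along x, y = 0, 96 long, 14 wide, 22 high, centre z = 116 mm. Plugged in, its origin is 12 mm above the base's, axes parallel (half a turn fits too).
- block: Beech pressing block, 50 (x) x 120 (y) x 35 (z) mm, 0.14 kg. Origin: centre of its underside. At the start it lies flat on the base's floor under the gap of the upper frame, its length roughly along the base's x axis, seen on both sides of the handle. Grasp it across 50 mm.
- bottle: Yellow plastic glue bottle with a red screw cap, 57 mm diameter, 122 mm high, 0.16 kg; straight round body up to 80 mm. Origin: centre of its underside; z up. At the start it stands on one plank of the upper frame.
- weight: Round pale grey steel paper weight, 58 mm diameter, 59 mm high, about 0.75 kg: cylindrical body up to z = 39 mm, neck 20 mm, round knob of 28 mm diameter at z = 45 to 59 mm. Origin: centre of its underside; z up. At the start it stands on the other plank of the upper frame.
- mat: Black ribbed rubber mat, 270 (x) x 210 (y) x 2 mm, fixed on the bench: the side area for bottle, weight and upper frame. Origin: centre of its underside; x along its 270 mm length.
- card: Brown card blank, 150 (x) x 165 (y) mm, 2.5 mm thick, fixed on the bench: two boards joined by a glued white paper strip 60 (x) x 135 (y) mm in the middle, its top 3 mm above the bench. Origin: centre of the underside, below the centre of the strip; y runs along the strip.
- roller: Bystander: press roller with wooden handle, black rubber roll, 104 x 161 x 32 mm, lying on the bench. Origin: centre of its underside.
- glue_stick: Bystander: standing glue stick with green barrel and white cap, 26 mm diameter, 83 mm high. Origin: centre of its underside.
- marker: Bystander: red marker pen with black cap lying on the bench, 16 x 128 x 17 mm. Origin: centre of its underside.
Not all that is in view belongs to the job. What is meant by the weight is not turquoise, and is the larger of those in its own colour.

How it is judged:
On the way, in this order (a step that is already met when the one before it is completed fails the run):
1. bottle and weight stand released on the mat while the upper frame is still in its sockets (x of bottle in the frame of mat between -0.135 and 0.135 m and y of bottle in the frame of mat between -0.105 and 0.105 m and z of bottle in the frame of mat between -0.004 and 0.008 m and angle between each of bottle, weight's own z axis and vertical below 0.12 rad and contact force between the fingers and bottle below 0.2 N and x of weight in the frame of mat between -0.135 and 0.135 m and y of weight in the frame of mat between -0.105 and 0.105 m and z of weight in the frame of mat between -0.004 and 0.008 m and contact force between the fingers and weight below 0.2 N and distance of rack_frame from where it was at the start of the episode below 0.008 m), for 0.2 s.
2. the upper frame stands released on its posts on the mat (x of rack_frame in the frame of mat between -0.09 and 0.09 m and y of rack_frame in the frame of mat between -0.06 and 0.06 m and z of rack_frame in the frame of mat between -0.004 and 0.008 m and angle between rack_frame's own z axis and vertical below 0.12 rad and contact force between the fingers and rack_frame below 0.2 N), for 0.2 s.
3. the block lies released along the strip, centred (horizontal distance between block and card below 0.012 m and angle between the y axis of block and the y axis of card, either way round below 0.15 rad and angle between block's own z axis and vertical below 0.08 rad and z of block in the frame of card between -0.001 and 0.008 m and contact force between the fingers and block below 0.2 N), for 0.2 s.
At the end, for the whole second after the job is handed in: Block flat on the strip, centred within 12 mm and 0.15 rad; weight upright on it within 14 mm of its middle; upper frame level, posts fully down (4 mm) in the base sockets (5 mm, 0.05 rad); bottle upright on the frame within 15 mm of its starting place; all released and at rest (all of step 3 and horizontal distance between weight and block below 0.014 m and angle between each of weight, bottle's own z axis and vertical below 0.08 rad and z of weight in the frame of block between 0.031 and 0.039 m and horizontal distance between rack_frame and rack_base below 0.005 m and angle between the x axis of rack_frame and the x axis of rack_base, either way round below 0.05 rad and angle between rack_frame's own z axis and vertical below 0.04 rad and z of rack_frame in the frame of rack_base between 0.008 and 0.016 m and distance of bottle from where it was at the start of the episode below 0.015 m and contact force between the fingers and weight below 0.2 N and contact force between the fingers and rack_frame below 0.2 N and contact force between the fingers and bottle below 0.2 N and linear speed of each of block, weight, rack_frame, bottle below 0.02 m/s); the robot touches nothing.
It fails at once if the roller, the glue stick or the marker was disturbed (moved more than 20 mm) (distance of any of roller, glue_stick, marker from where it was at the start of the episode above 0.02 m).
It fails at once if the bottle, the weight or the upper frame was tipped over (angle between any of bottle, weight, rack_frame's own z axis and vertical above 0.6 rad).
It also fails if it takes over 144 s, if anything falls off the work surface, if the arm or the gripper's body presses on something with over 40 N, if the wrist force passes 120 N, or if a joint passes its speed limit or range.

ROBOT

A 7-joint arm with a two-finger parallel gripper is mounted at the origin on a cart in front of the work surface, level with it; the furniture and walls round the work are solid. World frame = base frame: x ahead of the robot, y to its left, z up, the work surface at z = 0. Lengths are in m, angles in rad, forces in N, time in s.
With the tool pointing down it reaches from about 0.35 to 0.9 m from the base axis. Payload 8.1 kg.
Tool frame: the origin (TCP) lies midway between the tips of the shut fingers; the grasp point (between the pads) lies 19 mm behind it; z points along the fingers, y is the line along which they close (so a half turn about z gives the same grasp; the last joint's range is limited). The gripper opens to 92 mm and grips with 3 to 60 N. Pads are 19 mm wide; open, the fingers measure 130 mm over their backs; the gripper's body (75 mm by 190 mm) begins 47 mm behind the grasp point.
Start: joints at [1.039, 0.434, 0.025, 1.573, -0.012, 1.134, -0.075], TCP at [0.26, -0.568, 0.227] pointing down, gripper open.
Joint ranges: [-2.62, 2.62], [-0.44, 2.09], [-1.27, 1.32], [0.08, 2.57], [-1.32, 4.46], [0.12, 2], [-2.74, 2.74]. Speed limits (rad/s): [2.22, 2.22, 3.01, 3.01, 3.14, 3.14, 3.14].

INTERFACE

Orientations are given as a rotation vector (axis times angle).
In Python, from cell import arm gives the robot as it stands.
- The arm moves only by the tool carry_out, never from a script. Its arguments are lists of equal length, an entry for each row: "claw": the finger opening in cm, from 0 to 9.18; "delta_pos": the shift along the tool's x, y, z in cm, a list of three; "angular": the turn, a rotation vector about the tool's x, y, z in rad, a list of three. In form: {"claw": [claw, ...], "delta_pos": [[dx, dy, dz], ...], "angular": [[ax, ay, az], ...]}. A call has 1 to 20 rows; each row shifts and turns the commanded pose from where the row before left it, along the tool's axes as they then stand; what a row does not reach is not made up. A row lasts 1/10 s, in which the tool goes at most 50 mm and 8.59 degrees, less where a joint would pass 70% of its speed; a pose out of reach is approached as far as the arm can. A call with a gripper value outside its range is refused whole. The fingers move at their own pace and stop on an object; "force" is the grip in N (left out, the last holds). Time passes only in rows, so rows that do not move let the fingers close. It gives the time, the measured TCP pose, the force, the opening and the grip force at its end, in the units of the state.
- arm.observe(): the state, without advancing time (a new reading comes with each control period).
- arm.get_image(name): name is "scene" or "top" or "wrist"; returns a dict with "frame" (384x512x3 uint8, red, green, blue), "mtx" (3x3 intrinsics, pixels), "T" (4x4, takes a point from camera to world coordinates). Camera axes: x right, y down, z forward; pixel columns grow to the right and rows downward; lengths in m; the calibration is good to about 2 mm. A picture is of the moment at which its call begins. There is no depth.
- arm.sign_off(): hands the job in; it is judged then, once.
Trained networks look in a picture, given as the dict that the camera call returned (one of the last four; its "shot" number tells which), for a name from the list of things; names that differ only in an ending like _2 or _b are one class to them, and where a whole thing is asked for, a point or a joint stands for the part that bears it (a point fixed in the world has none). Each returns a list of dicts, best first, with "conf" (0 to 1); they miss things now and then, are a little off and sometimes report something else, mostly with a low value. They report only what shows in the picture. A call takes as long as a camera call. They do not tell look-alikes from the thing itself.
- arm.look_for(label, picture): "centre" ([column, row] as shares, 0 to 1, of the picture: columns of its width, rows of its height, amid what is visible of it).
- arm.trace(label, picture): "region" (384x512 bool, what is visible of it) and "centre" ([column, row] as shares, 0 to 1, of the picture: columns of its width, rows of its height, amid what is visible of it).
- arm.place_of(label, picture): "centre" ([column, row] as shares, 0 to 1, of the picture: columns of its width, rows of its height: a listed point, or the origin of a listed thing).
The state is a dict: "clock": time; "joints": joint angles; "dq": joint speeds; "joint_efforts": joint torques, N m; "position": TCP position; "ee_rot": TCP orientation; "force": force on the tool from outside, world axes, zero at the start; "ft_torque": the same for the moment, N m; "width": opening from 0.0 (shut) to 1.0 (fully open); "gripper_force": force on a finger pad.
Only numpy, scipy, OpenCV 4.12 (cv2) and the standard library are available. Lean on these libraries where they do the work, as an engineer would, in place of code of your own. Each camera call takes 0.05 s, during which the arm holds its last target. There are 200 camera calls.

## Working session

There is one attempt and no reset: what is moved stays moved. The work goes in short steps, Python scripts to look and compute and a tool call to move; the robot and the scene stay as the last step left them, time stands still between calls to the robot, and variables do not carry over. Pictures are saved under pics/ and viewed, at most 14 in all, crops included, and the job is handed in when it is done.

Besides the shell and the picture viewer there is one more tool, called after ">>>" as name(argument=value, ...) on one line, values as JSON. carry_out: Moves the arm, as the interface text tells. Its arguments: {"type":"object","properties":{"claw":{"type":"array","items":{"type":"number"}},"delta_pos":{"type":"array","items":{"type":"array","items":{"type":"number"}}},"angular":{"type":"array","items":{"type":"array","items":{"type":"number"}}},"force":{"type":"number"}},"required":["claw","delta_pos","angular"]}

```bash
mkdir -p pics; ls
cat > h.py <<'E'
import numpy as np, cv2
from cell import arm
from scipy.spatial.transform import Rotation as R
def shot(n,save=None):
    p=arm.get_image(n)
    if save: cv2.imwrite(f'pics/{save}.png',cv2.cvtColor(p['frame'],cv2.COLOR_RGB2BGR))
    return p
def ray(p,uv,z):  # pixel -> world at height z
    d=p['T'][:3,:3]@np.linalg.solve(p['mtx'],[uv[0],uv[1],1]); o=p['T'][:3,3]
    return o+d*(z-o[2])/d[2]
def proj(p,X):
    c=np.linalg.inv(p['T'])@np.append(X,1); q=p['mtx']@c[:3]; return q[:2]/q[2]
def st():
    s=arm.observe(); print({k:np.round(s[k],4).tolist() for k in ('clock','position','ee_rot','force','width','gripper_force','joints')}); return s
E
python3 - <<'E'
from h import *
np.set_printoptions(precision=4,suppress=True)
st()
ps={n:shot(n,n+'0') for n in ('scene','top')}
Z=dict(rack_base=0,rack_frame=.012,block=.012,bottle=.095,weight=.095,mat=0,card=0,roller=0,glue_stick=0,marker=0)
for n,p in ps.items():
    print(n,p['T'][:3,3],p['mtx'][0])
    for l,z in Z.items():
        for d in arm.place_of(l,p)[:3]:
            uv=np.array(d['centre'])*[512,384]; print(l,round(d['conf'],2),uv.round(1),ray(p,uv,z)[:2])
a=[cv2.imread(f'pics/{n}0.png') for n in ps]
E
```

```text
pics
{'clock': 0.0, 'position': [0.2596, -0.568, 0.2259], 'ee_rot': [-3.0682, -0.6679, 0.0008], 'force': [0.3506, 0.2035, -0.8095], 'width': 1.0006, 'gripper_force': 0.0, 'joints': [1.0394, 0.4352, 0.025, 1.5741, -0.0116, 1.134, -0.0751]}
scene [-0.0194  0.9614  1.2935] [498.4369   0.     251.9565]
rack_base 0.9 [226.  254.2] [0.5443 0.2751]
rack_base 0.18 [250.5 139.8] [ 0.7913 -0.196 ]
rack_frame 0.7 [228.3 254.6] [0.5325 0.2784]
rack_frame 0.21 [239.7 224.9] [0.5732 0.1652]
block 0.62 [227.5 253.8] [0.5363 0.2775]
bottle 0.64 [240.5 224.2] [0.5345 0.2132]
bottle 0.57 [224.9 253.1] [0.5077 0.3243]
weight 0.75 [214.6 249.5] [0.5395 0.3323]
weight 0.7 [251.2 139.9] [ 0.7296 -0.1121]
weight 0.57 [216.9 318.3] [0.399 0.498]
card 0.65 [306.7 154.6] [ 0.5761 -0.2562]
roller 0.81 [187.6 195.5] [0.7983 0.1626]
glue_stick 0.66 [219.9 171.2] [0.7815 0.0052]
glue_stick 0.19 [307.  153.2] [ 0.579  -0.2633]
marker 0.54 [250.5 139.4] [ 0.7927 -0.1979]
top [0.5294 0.0707 1.3783] [384.7858   0.     259.8327]
rack_base 0.92 [193.2 212.2] [0.5417 0.2761]
rack_frame 0.75 [193.7 215.2] [0.531  0.2726]
block 0.63 [192.5 212.8] [0.5395 0.2767]
bottle 0.64 [207.9 209. ] [0.5503 0.2131]
weight 0.68 [142.8 242.6] [0.4446 0.4282]
weight 0.65 [170.9 212.5] [0.5415 0.3354]
weight 0.57 [224.6 143.3] [0.7697 0.1541]
mat 0.68 [270.6 204.6] [ 0.5627 -0.0005]
card 0.59 [343.5 203.6] [ 0.5606 -0.2632]
roller 0.56 [227.3 143.1] [0.788  0.1506]
glue_stick 0.46 [264.1 139.5] [0.7988 0.0173]
marker 0.44 [316.9 141.5] [ 0.788  -0.1743]
marker 0.41 [190.5 215. ] [0.5319 0.2857]
```

```bash
python3 -c "
import cv2
a=cv2.imread('pics/top0.png')[90:290,100:400]; cv2.imwrite('pics/topz.png',cv2.resize(a,(800,533),interpolation=2))"
```

```text
(no output)
```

View pics/scene0.png

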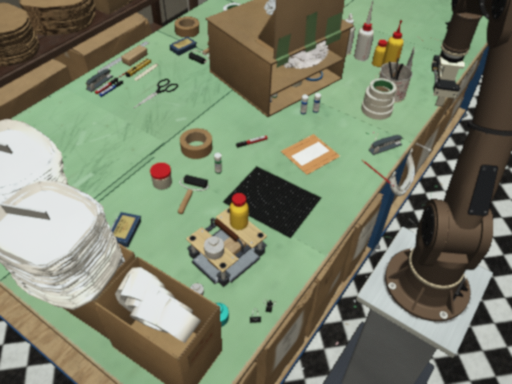

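View pics/topz.png

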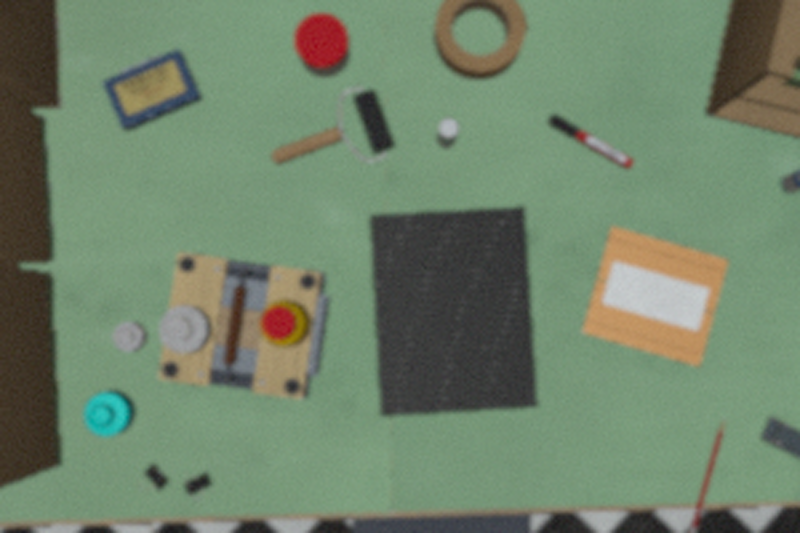

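The wide view shows the rack at (228,254) and three possible weights. In the top-view crop these are:
- **Large grey:** on the rack plank at (185,329).
- **Small grey:** on the bench at (128,336).
- **Turquoise:** at (108,413).

The weight meant is the large grey one on the plank: it isn't turquoise, and it is the larger of the two grey ones. I'll move above the rack and look closer.

>>> carry_out(claw=[9.18,9.18,9.18,9.18,9.18,9.18,9.18,9.18], delta_pos=[[0,0,-2.5],[0,0,-2.5],[0,0,-2.5],[0,0,-2.5],[0,0,-2.5],[0,0,-2.5],[0,0,-2.5],[0,0,-2.5]], angular=[[0,0,-0.125],[0,0,-0.125],[0,0,-0.125],[0,0,-0.125],[0,0,-0.125],[0,0,-0.125],[0,0,-0.125],[0,0,-0.125]])

```text
clock: 1.9
position: [0.2597, -0.5683, 0.4278]
ee_rot: [2.368, 2.064, -0.0]
force: [0.2, 0.2, -0.6]
width: 1.001
gripper_force: 0.0
```

```bash
cat >> h.py <<'E'
def go(x,y,z,yaw=None,quiet=False):
    """print turn needed about tool z (first), then shift (cm) in the turned tool axes"""
    s=arm.observe(); r=R.from_rotvec(s['ee_rot']); m=r.as_matrix()
    cur=np.arctan2(m[1,0],m[0,0]); yaw=cur if yaw is None else yaw
    a=-((yaw-cur+np.pi)%(2*np.pi)-np.pi)
    m2=np.array([[np.cos(yaw),np.sin(yaw),0],[np.sin(yaw),-np.cos(yaw),0],[0,0,-1]])
    d=m2.T@(np.array([x,y,z])-s['position'])*100
    tilt=(r.inv()*R.from_matrix(np.array([[np.cos(cur),np.sin(cur),0],[np.sin(cur),-np.cos(cur),0],[0,0,-1]]))).as_rotvec()
    print('t',round(s['clock'],2),'pos',s['position'].round(4) if hasattr(s['position'],'round') else np.round(s['position'],4),'yaw',round(cur,3),'| turn az',round(a,3),'then shift',d.round(2),'tiltfix',tilt.round(3),'j',np.round(s['joints'],2).tolist(),'F',np.round(s['force'],1).tolist(),'w',round(float(s['width']),3),'gf',np.round(s['gripper_force'],1))
E
python3 -c "
from h import *
go(.48,.27,.45,1.42)"
```

```text
t 1.9 pos [ 0.2597 -0.5683  0.4278] yaw 1.434 | turn az 0.014 then shift [86.19  9.19 -2.22] tiltfix [0. 0. 0.] j [1.16, 0.37, -0.16, 1.19, 0.06, 1.59, 0.87] F [0.2, 0.2, -0.6] w 1.001 gf 0.0
```

>>> carry_out(claw=[9.18,9.18,9.18,9.18,9.18,9.18,9.18,9.18,9.18,9.18,9.18,9.18,9.18,9.18,9.18,9.18,9.18,9.18,9.18,9.18], delta_pos=[[4.4,0.5,0],[4.4,0.5,0],[4.4,0.5,0],[4.4,0.5,0],[4.4,0.5,0],[4.4,0.5,0],[4.4,0.5,0],[4.4,0.5,0],[4.4,0.5,0],[4.4,0.5,0],[4.4,0.5,0],[4.4,0.5,0],[4.4,0.5,0],[4.4,0.5,0],[4.4,0.5,0],[4.4,0.5,0],[4.4,0.5,0],[4.4,0.5,0],[4.4,0.5,0],[0,0,0]], angular=[[0,0,0],[0,0,0],[0,0,0],[0,0,0],[0,0,0],[0,0,0],[0,0,0],[0,0,0],[0,0,0],[0,0,0],[0,0,0],[0,0,0],[0,0,0],[0,0,0],[0,0,0],[0,0,0],[0,0,0],[0,0,0],[0,0,0],[0,0,0]])

```text
clock: 3.9
position: [0.4712, 0.2517, 0.4258]
ee_rot: [-2.362, -2.065, -0.0]
force: [-0.4, 0.5, 1.0]
width: 1.003
gripper_force: 0.0
```

```bash
python3 -c "
from h import *
np.set_printoptions(precision=4,suppress=True)
go(.48,.27,.45,1.42)
p=shot('wrist','w1'); print(p['T'],p['mtx'])
a=cv2.imread('pics/w1.png'); cv2.imwrite('pics/w1z.png',cv2.resize(a,(768,576),interpolation=2))
for l,z in dict(rack_base=0,rack_frame=.012,block=.012,bottle=.095,weight=.095).items():
  for d in arm.place_of(l,p)[:2]:
    uv=np.array(d['centre'])*[512,384]; print(l,round(d['conf'],2),uv.round(1),ray(p,uv,z)[:2])
"
```

```text
t 3.9 pos [0.4712 0.2517 0.4258] yaw 1.437 | turn az 0.017 then shift [ 1.94  0.6  -2.42] tiltfix [-0.003 -0.003  0.   ] j [0.07, 0.31, -0.9, 1.39, 0.23, 1.56, -0.94] F [-0.4, 0.5, 1.0] w 1.003 gf 0.0
[[ 0.9911 -0.125  -0.0449  0.4832]
 [-0.1328 -0.9433 -0.3042  0.335 ]
 [-0.0043  0.3075 -0.9515  0.5835]
 [ 0.      0.      0.      1.    ]] [[345.1733   0.     252.6623]
 [  0.     345.1733 190.9708]
 [  0.       0.       1.    ]]
rack_base 0.71 [441.4 157.6] [0.7852 0.1656]
rack_frame 0.71 [292.  109.8] [0.5375 0.2807]
block 0.62 [291.3 110.9] [0.5362 0.2791]
bottle 0.7 [302.4 164.2] [0.537  0.2098]
bottle 0.32 [313.2 257.3] [0.5405 0.0567]
weight 0.71 [280.3   4.1] [0.5278 0.4206]
weight 0.69 [294.5  70.1] [0.538  0.3396]
```

View pics/w1z.png

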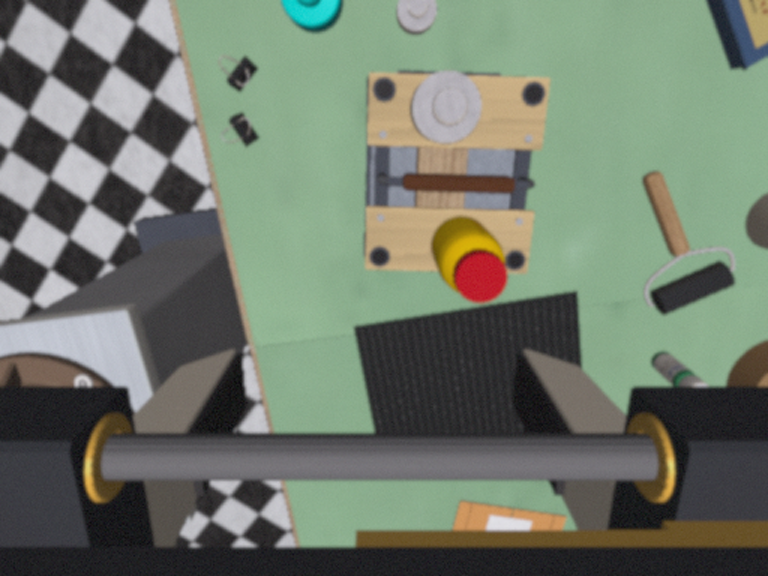

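The wrist view (768 wide) shows the large grey weight at (449,105) on the far plank and the bottle cap at (481,276). The handle is at (458,183), the post tops at (384,89), (534,94), (379,257) and (515,260), and the small grey one at (416,12). This enlarged view confirms the large grey weight on the plank as the one meant. The block's wood shows in the gap at (441,180).

```bash
cat >> h.py <<'E'
def blob(p,lo,hi,box):  # largest HSV blob centroid+mask in box (u0,v0,u1,v1)
    h=cv2.cvtColor(p['frame'],cv2.COLOR_RGB2HSV); m=cv2.inRange(h,np.array(lo),np.array(hi)); k=np.zeros_like(m); u0,v0,u1,v1=map(int,box); k[v0:v1,u0:u1]=m[v0:v1,u0:u1]
    n,l,s,c=cv2.connectedComponentsWithStats(k); i=1+np.argmax(s[1:,4]); return c[i],s[i,4],(l==i).astype(np.uint8)
def rect(p,mask,z):
    c=max(cv2.findContours(mask,cv2.RETR_EXTERNAL,cv2.CHAIN_APPROX_NONE)[0],key=cv2.contourArea)
    w=np.array([ray(p,q,z)[:2] for q in c[:,0,:]+0.0],np.float32); return cv2.minAreaRect(w*1000)
E
python3 -c "
from h import *
np.set_printoptions(precision=4,suppress=True)
w=shot('wrist'); t=shot('top')
for p,sc,o in ((w,1.5,(0,0)),(t,2.667,(100,90))):
  f=lambda x,y:(x/sc+o[0],y/sc+o[1])
  if p is w: posts=[(384,89),(534,94),(379,257),(515,260)]; cap=(481,276);r=9
  else: posts=[(187,264),(308,281),(170,369),(292,386)]; cap=(283,321);r=5
  P=[]
  for q in posts:
    u=f(*q); c,n,_=blob(p,(0,0,0),(179,255,95),(u[0]-r,u[1]-r,u[0]+r+1,u[1]+r+1)); X=ray(p,c,.095)[:2]; P.append(X); print(c,n,X)
  P=np.array(P); print('frame ctr',P.mean(0),'dists',np.linalg.norm(P[0]-P[1]),np.linalg.norm(P[0]-P[2]),np.linalg.norm(P[0]-P[3]))
  u=f(*cap); h=cv2.cvtColor(p['frame'],cv2.COLOR_RGB2HSV)
  b=p['frame'].copy(); m=((h[...,0]<8)|(h[...,0]>172))&(h[...,1]>150)
  v,uu=np.nonzero(m); s=(abs(uu-u[0])<25)&(abs(v-u[1])<25); c=(uu[s].mean(),v[s].mean()); print('cap',c,s.sum(),ray(p,c,.215)[:2])
  for d in arm.trace('weight',p)[:3]:
    R_=d['region'].astype(np.uint8); x=rect(p,R_,.134); print('weight',d['conf'],np.array(d['centre'])*[512,384],np.round(x[0],1),np.round(x[1],1))
for l in ('mat','card'):
  for d in arm.trace(l,t)[:1]: print(l,d['conf'],rect(t,d['region'].astype(np.uint8),.002))
c,n,m=blob(t,(0,0,190),(179,60,255),(315,180,375,230)); print('strip',n,rect(t,m,.003))
c,n,m=blob(t,(0,0,0),(179,255,80),(235,160,305,250)); print('mat',n,rect(t,m,.002))
"
```

```text
[252.4245  54.0094] 106 [0.4887 0.3581]
[352.1413  56.4674] 92 [0.6189 0.3362]
[250.3146 165.573 ] 89 [0.464  0.2087]
[340.7037 167.1481] 81 [0.5941 0.1875]
frame ctr [0.5414 0.2726] dists 0.13196963721945018 0.1513903602570286 0.20050134869112
cap (np.float64(317.46153846153845), np.float64(176.14395604395605)) 910 [0.5412 0.2154]
weight 0.86 [275.8144   6.1056] [519.4 402.3] [15.7 30.3]
weight 0.75 [290.9184  61.7856] [536.6 337.8] [55.2 57.7]
weight 0.55 [204.1856   2.9952] [440.5 413.8] [15.7 40.8]
[169.6154 188.6154] 13 [0.6209 0.3391]
[214.8667 195.4667] 15 [0.5949 0.1894]
[162.8716 228.5046] 109 [0.4893 0.3622]
[209.1333 234.5333] 15 [0.4659 0.2102]
frame ctr [0.5427 0.2752] dists 0.15197628470412142 0.1335663568292944 0.20155097995555823
cap (np.float64(203.94174757281553), np.float64(210.59223300970874)) 103 [0.5439 0.2118]
weight 0.63 [151.1936 210.816 ] [537.  392.6] [27.7 17.1]
mat 0.96 ((557.1339111328125, 3.1970138549804688), (269.9351501464844, 213.0384521484375), 2.0529329776763916)
card 0.6 ((570.6923828125, -269.0964050292969), (161.71810913085938, 150.88543701171875), 71.70303344726562)
strip 651 ((571.3822021484375, -269.7593994140625), (138.1448974609375, 61.50422668457031), 72.82316589355469)
mat 4147 ((557.2341918945312, 3.082977294921875), (263.82269287109375, 201.98202514648438), 2.0122241973876953)
```

```bash
python3 -c "
from h import *
go(.5415,.2145,.156,1.406)"
```

```text
t 4.5 pos [0.4724 0.2452 0.4269] yaw 1.428 | turn az 0.022 then shift [-1.89  7.32 27.09] tiltfix [0.001 0.    0.   ] j [0.08, 0.3, -0.89, 1.39, 0.23, 1.56, -0.94] F [0.5, -0.4, -0.2] w 1.003 gf 0.0
```

>>> carry_out(claw=[9.18,9.18,9.18,9.18,9.18,9.18,9.18,9.18,9.18,9.18,9.18,9.18,9.18,9.18], delta_pos=[[-0.6,2.4,0],[-0.6,2.4,0],[-0.7,2.5,0],[0,0,0],[0,0,3],[0,0,3],[0,0,3],[0,0,3],[0,0,3],[0,0,3],[0,0,3],[0,0,3],[0,0,0],[0,0,0]], angular=[[0,0,0.022],[0,0,0],[0,0,0],[0,0,0],[0,0,0],[0,0,0],[0,0,0],[0,0,0],[0,0,0],[0,0,0],[0,0,0],[0,0,0],[0,0,0],[0,0,0]])

```text
clock: 5.9
position: [0.5412, 0.2158, 0.1874]
ee_rot: [-2.395, -2.032, 0.0]
force: [0.5, -0.2, 0.7]
width: 1.0
gripper_force: 0.0
```

```bash
python3 -c "
from h import *
go(.5415,.2145,.156,1.406); p=shot('wrist','w2')
p=shot('scene','s2');a=cv2.imread('pics/s2.png')[180:290,180:290];b=cv2.imread('pics/w2.png')
cv2.imwrite('pics/c2.png',np.hstack([cv2.resize(a,(384,384),interpolation=2),b])[:, :800])
"
```

```text
t 5.9 pos [0.5412 0.2158 0.1874] yaw 1.407 | turn az 0.001 then shift [-0.12  0.05  3.14] tiltfix [-0. -0.  0.] j [0.08, 0.53, -0.8, 1.68, 0.42, 1.11, -1.01] F [0.5, -0.2, 0.7] w 1.0 gf 0.0
```

View pics/c2.png

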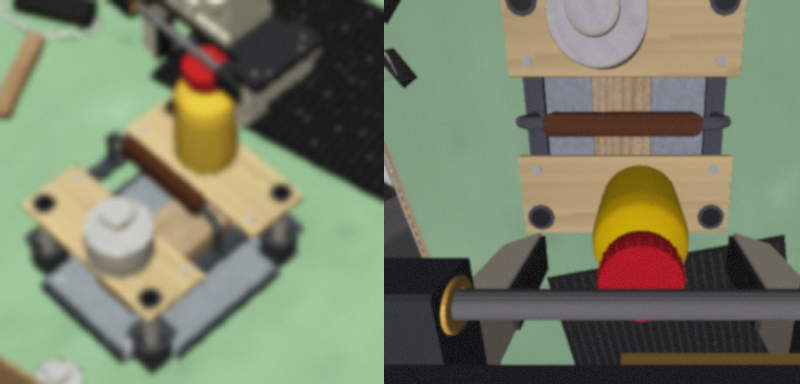

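The bottle stands centred between the open fingers: the cap is at about (640,275) in the right-hand view, with the fingers at 515 and 770. I'll descend and grip.

>>> carry_out(claw=[9.18,9.18,9.18,9.18,5,5,5,5,5,5,5], delta_pos=[[0,0,1.1],[0,0,1],[0,0,1],[0,0,0],[0,0,0],[0,0,0],[0,0,0],[0,0,0],[0,0,0],[0,0,0],[0,0,0]], angular=[[0,0,0],[0,0,0],[0,0,0],[0,0,0],[0,0,0],[0,0,0],[0,0,0],[0,0,0],[0,0,0],[0,0,0],[0,0,0]], force=18)

```text
clock: 7.1
position: [0.5417, 0.2156, 0.156]
ee_rot: [2.396, 2.032, 0.001]
force: [0.3, 0.2, 1.7]
width: 0.604
gripper_force: 18.0
```

```bash
python3 -c "
from h import *
go(.5415,.2145,.156,1.406)
"
```

```text
t 7.1 pos [0.5417 0.2156 0.156 ] yaw 1.407 | turn az 0.001 then shift [-0.11  0.   -0.  ] tiltfix [ 0.001 -0.    -0.   ] j [0.07, 0.56, -0.78, 1.72, 0.45, 1.05, -1.03] F [0.3, 0.2, 1.7] w 0.604 gf 18.0
```

```bash
python3 -c "
from h import *
go(.452,.059,.064,1.5)
"
```

```text
t 7.1 pos [0.5417 0.2156 0.156 ] yaw 1.407 | turn az -0.093 then shift [-16.25  -7.84   9.2 ] tiltfix [ 0.001 -0.    -0.   ] j [0.07, 0.56, -0.78, 1.72, 0.45, 1.05, -1.03] F [0.3, 0.2, 1.7] w 0.604 gf 18.0
```

>>> carry_out(claw=[5,5,5,5,5,5,5,5,5,5,5,5,5,5,5,5,5,5,5], delta_pos=[[0,0,-1],[0,0,-2],[0,0,-3],[-2.4,-0.9,0],[-2.4,-0.9,0],[-2.4,-0.9,0],[-2.4,-0.9,0],[-2.4,-0.9,0],[-2.4,-0.9,0],[-2.5,-0.9,0],[0,0,0],[0,0,2.5],[0,0,2.5],[0,0,2.5],[0,0,2.5],[0,0,2.5],[0,0,1.3],[0,0,1],[0,0,0]], angular=[[0,0,0],[0,0,0],[0,0,0],[0,0,0],[0,0,0],[0,0,0],[0,0,0],[0,0,0],[0,0,0],[0,0,0],[0,0,0],[0,0,0],[0,0,0],[0,0,0],[0,0,0],[0,0,0],[0,0,0],[0,0,0],[0,0,0]])

```text
clock: 9.0
position: [0.4514, 0.0593, 0.0673]
ee_rot: [-2.395, -2.032, 0.001]
force: [0.1, -0.2, -1.2]
width: 0.607
gripper_force: 18.0
```

```bash
python3 -c "
from h import *
go(.452,.059,.063)
"
```

```text
t 9.0 pos [0.4514 0.0593 0.0673] yaw 1.407 | turn az -0.0 then shift [-0.03  0.06  0.43] tiltfix [-0.001  0.    -0.   ] j [0.32, 0.49, -0.74, 2.11, 0.5, 0.72, -0.91] F [0.1, -0.2, -1.2] w 0.607 gf 18.0
```

>>> carry_out(claw=[5,5,5,9.18,9.18,9.18,9.18,9.18,9.18,9.18,9.18,9.18,9.18,9.18], delta_pos=[[0,0,0.2],[0,0,0.2],[0,0,0],[0,0,0],[0,0,0],[0,0,0],[0,0,0],[0,0,-1],[0,0,-2],[0,0,-3],[0,0,-3],[0,0,-4],[0,0,-4],[0,0,0]], angular=[[0,0,0],[0,0,0],[0,0,0],[0,0,0],[0,0,0],[0,0,0],[0,0,0],[0,0,0],[0,0,0],[0,0,0],[0,0,0],[0,0,0],[0,0,0],[0,0,0]])

```text
clock: 10.4
position: [0.4541, 0.0606, 0.2391]
ee_rot: [2.392, 2.03, 0.011]
force: [0.1, 1.1, 0.1]
width: 1.0
gripper_force: 0.0
```

```bash
python3 -c "
from h import *
np.set_printoptions(precision=4,suppress=True)
w=shot('wrist','w3')
for d in arm.trace('weight',w)[:3]:
    x=rect(w,d['region'].astype(np.uint8),.134); print('weight',d['conf'],np.array(d['centre'])*[512,384],np.round(x[0],1),np.round(x[1],1))
t=shot('top','t3')
for d in arm.trace('weight',t)[:3]:
    x=rect(t,d['region'].astype(np.uint8),.134); print('weight top',d['conf'],np.array(d['centre'])*[512,384],np.round(x[0],1),np.round(x[1],1))
go(.5366,.3378,.25,1.406)
"
```

```text
weight top 0.79 [167.9872 212.5056] [538.2 335.1] [60.7 54.7]
weight top 0.7 [139.52   243.8016] [440.  426.2] [57. 51.]
weight top 0.4 [145.408  214.6944] [533.2 400.5] [32.1 28.8]
t 10.6 pos [0.451  0.0588 0.2332] yaw 1.407 | turn az 0.001 then shift [28.93  3.87 -1.68] tiltfix [-0.001  0.001 -0.   ] j [0.5, 0.27, -0.9, 1.9, 0.24, 1.08, -0.66] F [0.4, 0.1, 0.1] w 0.999 gf 0.0
```

>>> carry_out(claw=[9.18,9.18,9.18,9.18,9.18,9.18,9.18,9.18,9.18,9.18,9.18,9.18,9.18], delta_pos=[[2.4,0.32,0],[2.4,0.32,0],[2.4,0.32,0],[2.4,0.32,0],[2.4,0.32,0],[2.4,0.32,0],[2.4,0.32,0],[2.4,0.32,0],[2.4,0.32,0],[2.4,0.32,0],[2.4,0.32,0],[2.4,0.32,0],[0,0,0]], angular=[[0,0,0],[0,0,0],[0,0,0],[0,0,0],[0,0,0],[0,0,0],[0,0,0],[0,0,0],[0,0,0],[0,0,0],[0,0,0],[0,0,0],[0,0,0]])

```text
clock: 11.9
position: [0.5353, 0.3401, 0.2318]
ee_rot: [-2.39, -2.035, 0.003]
force: [0.0, 0.3, -0.4]
width: 1.002
gripper_force: 0.0
```

```bash
python3 -c "
from h import *
np.set_printoptions(precision=4,suppress=True)
w=shot('wrist','w4')
for l in ('weight','bottle','rack_frame'):
  for d in arm.place_of(l,w)[:2]:
    uv=np.array(d['centre'])*[512,384]; print(l,round(d['conf'],2),uv.round(1),ray(w,uv,.095)[:2])
for d in arm.trace('weight',w)[:2]:
    x=rect(w,d['region'].astype(np.uint8),.134); print('weight',d['conf'],np.array(d['centre'])*[512,384],np.round(x[0],1),np.round(x[1],1))
go(.537,.3365,.10,1.406)
"
```

```text
weight 0.94 [139.8  61.2] [0.4611 0.4509]
weight 0.59 [237.6  71.9] [0.5371 0.4306]
bottle 0.77 [223.  363.8] [0.4706 0.1414]
bottle 0.32 [257.6 181.4] [0.5388 0.3371]
weight 0.97 [238.7968  71.3088] [536.  429.1] [25.2 25.3]
weight 0.96 [256.512  186.0864] [539.7 342.3] [61.2 55.5]
t 12.15 pos [0.5364 0.3357 0.2331] yaw 1.406 | turn az 0.0 then shift [ 0.08  0.04 13.31] tiltfix [-0.     0.001 -0.   ] j [-0.13, 0.57, -0.82, 1.49, 0.43, 1.26, -1.17] F [-0.3, -1.1, 0.9] w 1.0 gf 0.0
```

View pics/w4.png

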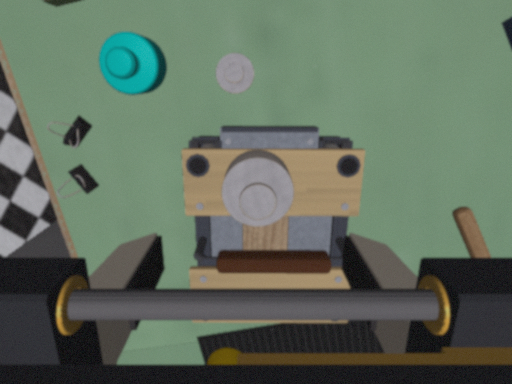

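The weight's top disc is at (257,189) and its knob at (258,201), midway between the fingers (150 and 355). The small grey one at (235,73) and the turquoise one at (130,63) stay put.

>>> carry_out(claw=[9.18,9.18,9.18,9.18,9.18,9.18,9.18,9.18,5,5,5,5,5,5,5,5], delta_pos=[[0.1,0.1,2],[0,0,2.5],[0,0,2.5],[0,0,2.5],[0,0,2],[0,0,1],[0,0,0.6],[0,0,0],[0,0,0],[0,0,0],[0,0,0],[0,0,0],[0,0,0],[0,0,0],[0,0,0],[0,0,-0.5]], angular=[[0,0,0],[0,0,0],[0,0,0],[0,0,0],[0,0,0],[0,0,0],[0,0,0],[0,0,0],[0,0,0],[0,0,0],[0,0,0],[0,0,0],[0,0,0],[0,0,0],[0,0,0],[0,0,0]], force=45)

```text
clock: 13.75
position: [0.537, 0.3369, 0.1066]
ee_rot: [-2.396, -2.032, 0.004]
force: [-0.6, -0.4, -6.4]
width: 0.611
gripper_force: 44.9
```

```bash
python3 -c "
from h import *
go(.456,-.061,.01)
"
```

```text
t 13.75 pos [0.537  0.3369 0.1066] yaw 1.407 | turn az -0.0 then shift [-40.58  -1.5    9.66] tiltfix [-0.002  0.002 -0.   ] j [-0.16, 0.69, -0.76, 1.63, 0.53, 1.04, -1.25] F [-0.6, -0.4, -6.4] w 0.611 gf 44.9
```

>>> carry_out(claw=[5,5,5,5,5,5,5,5,5,5,5,5,5,5,5,5,5,5,5,5], delta_pos=[[0,0,-2],[0,0,-3],[0,0,-3],[0,0,-3],[0,0,-2],[-2.7,-0.1,0],[-2.7,-0.1,0],[-2.7,-0.1,0],[-2.7,-0.1,0],[-2.7,-0.1,0],[-2.7,-0.1,0],[-2.7,-0.1,0],[-2.7,-0.1,0],[-2.7,-0.1,0],[-2.7,-0.1,0],[-2.7,-0.1,0],[-2.7,-0.1,0],[-2.7,-0.1,0],[-2.7,-0.1,0],[-2.7,-0.1,0]], angular=[[0,0,0],[0,0,0],[0,0,0],[0,0,0],[0,0,0],[0,0,0],[0,0,0],[0,0,0],[0,0,0],[0,0,0],[0,0,0],[0,0,0],[0,0,0],[0,0,0],[0,0,0],[0,0,0],[0,0,0],[0,0,0],[0,0,0],[0,0,0]])

```text
clock: 15.75
position: [0.4554, -0.0602, 0.2372]
ee_rot: [-2.395, -2.032, 0.002]
force: [0.3, 0.2, -7.2]
width: 0.609
gripper_force: 44.9
```

```bash
python3 -c "
from h import *
shot('wrist'); go(.456,-.061,.011)
"
```

```text
t 15.8 pos [ 0.4543 -0.0656  0.2366] yaw 1.402 | turn az -0.0 then shift [ 0.48  0.09 22.56] tiltfix [-0.003  0.004 -0.   ] j [0.75, 0.27, -0.87, 1.89, 0.23, 1.09, -0.38] F [-1.8, -6.3, -6.9] w 0.615 gf 44.9
```

>>> carry_out(claw=[5,5,5,5,5,5,5,5,5,5,5,5,5], delta_pos=[[0.3,0.1,2.5],[0,0,2.5],[0,0,2.5],[0,0,2.5],[0,0,2.5],[0,0,2.5],[0,0,2.5],[0,0,2],[0,0,1],[0,0,1],[0,0,0.5],[0,0,0],[0,0,0]], angular=[[0,0,0],[0,0,0],[0,0,0],[0,0,0],[0,0,0],[0,0,0],[0,0,0],[0,0,0],[0,0,0],[0,0,0],[0,0,0],[0,0,0],[0,0,0]])

```text
clock: 17.1
position: [0.4587, -0.0566, 0.0182]
ee_rot: [2.396, 2.031, 0.001]
force: [-0.1, -0.7, -6.9]
width: 0.614
gripper_force: 44.9
```

```bash
python3 -c "
from h import *
go(.456,-.061,.009)
"
```

```text
t 17.1 pos [ 0.4587 -0.0566  0.0182] yaw 1.407 | turn az -0.0 then shift [-0.48 -0.19  0.92] tiltfix [0.001 0.    0.   ] j [0.5, 0.57, -0.65, 2.13, 0.6, 0.62, -0.74] F [-0.1, -0.7, -6.9] w 0.614 gf 44.9
```

Lower until it touches, release, then back up.

>>> carry_out(claw=[5,5,5,5,9.18,9.18,9.18,9.18,9.18,9.18,9.18,9.18,9.18,9.18,9.18,9.18], delta_pos=[[-0.2,-0.2,0.4],[-0.2,0,0.3],[0,0,0.2],[0,0,0],[0,0,0],[0,0,0],[0,0,0],[0,0,0],[0,0,-1],[0,0,-2],[0,0,-3],[0,0,-4],[0,0,-4],[0,0,-4],[0,0,-4],[0,0,0]], angular=[[0,0,0],[0,0,0],[0,0,0],[0,0,0],[0,0,0],[0,0,0],[0,0,0],[0,0,0],[0,0,0],[0,0,0],[0,0,0],[0,0,0],[0,0,0],[0,0,0],[0,0,0],[0,0,0]])

```text
clock: 18.7
position: [0.4582, -0.0593, 0.2341]
ee_rot: [2.391, 2.029, 0.008]
force: [1.0, 0.4, 0.3]
width: 1.001
gripper_force: 0.0
```

```bash
python3 -c "
from h import *
t=shot('top','t5')
a=cv2.imread('pics/t5.png')[90:290,100:400]; cv2.imwrite('pics/t5z.png',cv2.resize(a,(600,400),interpolation=2))
go(.5414,.2735,.25,-.165+np.pi)
"
```

```text
t 18.75 pos [ 0.457  -0.0599  0.2317] yaw 1.407 | turn az -1.57 then shift [-2.85 34.27 -1.83] tiltfix [0.005 0.    0.   ] j [0.75, 0.28, -0.89, 1.9, 0.25, 1.07, -0.4] F [1.0, -0.5, -0.2] w 1.002 gf 0.0
```

View pics/t5z.png

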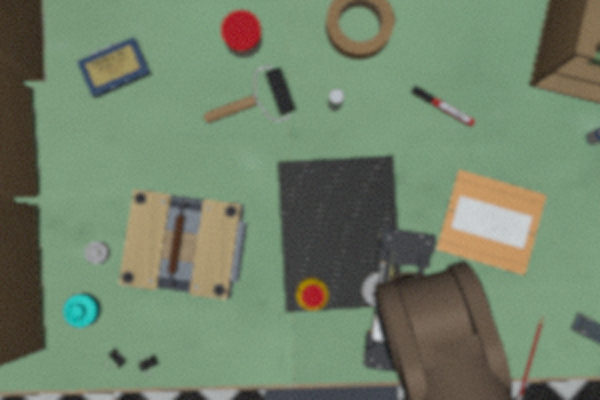

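The bottle at (312,294) and the weight at (372,288) stand on the mat, and the frame is unmoved. Next, turn and go over the handle.

>>> carry_out(claw=[5,5,5,5,5,5,5,5,5,5,5,5,5,5,5,5,5,5,5,5], delta_pos=[[0,0,0],[0,0,0],[0,0,0],[0,0,0],[0,0,0],[0,0,0],[0,0,0],[0,0,0],[0,0,0],[0,0,0],[0,0,0],[0,0,0],[-0.4,4.3,0],[-0.4,4.3,0],[-0.4,4.3,0],[-0.4,4.3,0],[-0.4,4.3,0],[-0.4,4.3,0],[-0.4,4.3,0],[-0.1,4.2,0]], angular=[[0,0,-0.14],[0,0,-0.14],[0,0,-0.14],[0,0,-0.14],[0,0,-0.14],[0,0,-0.14],[0,0,-0.14],[0,0,-0.14],[0,0,-0.14],[0,0,-0.14],[0,0,-0.14],[0,0,-0.03],[0,0,0],[0,0,0],[0,0,0],[0,0,0],[0,0,0],[0,0,0],[0,0,0],[0,0,0]])

```text
clock: 20.75
position: [0.5406, 0.2749, 0.2279]
ee_rot: [-0.264, -3.13, 0.001]
force: [0.8, -0.6, -0.0]
width: 0.546
gripper_force: 0.0
```

```bash
python3 -c "
from h import *
np.set_printoptions(precision=4,suppress=True)
shot('wrist')
go(.5414,.2735,.111,-.165+np.pi)
w=shot('wrist','w6'); print(w['T'].round(3))
"
```

```text
t 20.8 pos [0.539  0.2831 0.2285] yaw 2.981 | turn az 0.004 then shift [-0.39 -0.9  11.75] tiltfix [ 0.005 -0.002 -0.   ] j [0.08, 0.62, -1.04, 1.56, 0.54, 1.28, 0.38] F [-0.9, 4.5, 2.2] w 0.545 gf 0.0
[[ 0.159  0.94   0.303  0.456]
 [ 0.987 -0.153 -0.045  0.296]
 [ 0.004  0.306 -0.952  0.386]
 [ 0.     0.     0.     1.   ]]
```

View pics/w6.png

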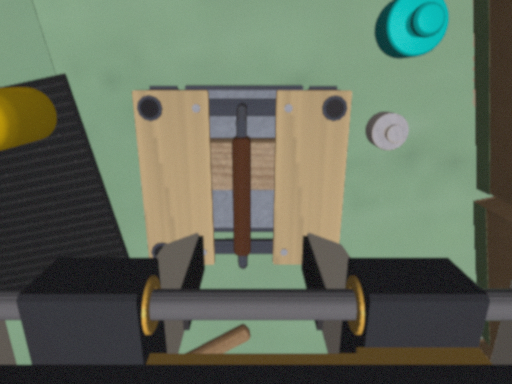

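The handle runs from (243,138) to (242,255), between the fingers.

```bash
python3 -c "
from h import *
np.set_printoptions(precision=4,suppress=True)
w=shot('wrist')
a=ray(w,(243,138),.139);b=ray(w,(242,255),.139);print(a,b,(a+b)/2,np.linalg.norm(a-b),np.arctan2(*(a-b)[[1,0]]))
P=[]
for u in ((149,108),(334,107)):
  c,n,_=blob(w,(0,0,0),(179,255,95),(u[0]-14,u[1]-14,u[0]+15,u[1]+15)); P.append(ray(w,c,.095)); print(c,n,P[-1])
d=P[1]-P[0]; print(np.linalg.norm(d)); 
go(.5414,.2735,.111,-.165+np.pi)
"
```

```text
[0.4939 0.2811 0.139 ] [0.5861 0.2646 0.139 ] [0.54   0.2729 0.139 ] 0.09364117850143458 2.96532177499054
[152.7764 107.7188] 416 [0.4643 0.2098 0.095 ]
[337.619  107.9095] 420 [0.4886 0.3598 0.095 ]
0.15196019504055427
t 20.9 pos [0.539  0.2771 0.2281] yaw 2.98 | turn az 0.003 then shift [-0.3  -0.31 11.71] tiltfix [ 0.001 -0.002 -0.   ] j [0.09, 0.61, -1.04, 1.56, 0.54, 1.28, 0.38] F [-1.0, 0.2, 0.0] w 0.543 gf 0.0
```

>>> carry_out(claw=[5,5,5,5,5,5,5,5,0.5,0.5,0.5,0.5,0.5,0.5,0.5,0.5,0.5,0.5], delta_pos=[[-0.2,-0.3,1],[0,0,2],[0,0,2.5],[0,0,2.5],[0,0,2],[0,0,1],[0,0,0.7],[0,0,0],[0,0,0],[0,0,0],[0,0,0],[0,0,0],[0,0,0],[0,0,0],[0,0,0],[0,0,0],[0,0,0],[0,0,0]], angular=[[0,0,0],[0,0,0],[0,0,0],[0,0,0],[0,0,0],[0,0,0],[0,0,0],[0,0,0],[0,0,0],[0,0,0],[0,0,0],[0,0,0],[0,0,0],[0,0,0],[0,0,0],[0,0,0],[0,0,0],[0,0,0]], force=40)

```text
clock: 22.7
position: [0.5423, 0.2721, 0.1125]
ee_rot: [0.257, 3.13, 0.005]
force: [1.5, 5.3, 1.2]
width: 0.15
gripper_force: 40.0
```

```bash
python3 -c "
from h import *
go(.5414,.2735,.111,-.165+np.pi)
"
```

```text
t 22.7 pos [0.5423 0.2721 0.1125] yaw 2.978 | turn az 0.001 then shift [0.12 0.13 0.15] tiltfix [0.003 0.001 0.   ] j [0.06, 0.72, -0.96, 1.7, 0.66, 1.08, 0.29] F [1.5, 5.3, 1.2] w 0.15 gf 40.0
```

>>> carry_out(claw=[0.5,0.5,0.5,0.5,0.5,0.5,0.5,0.5,0.5,0.5,0.5,0.5,0.5,0.5,0.5,0.5,0.5,0.5,0.5,0.5], delta_pos=[[0,0,-1],[0,0,-1],[0,0,-1.5],[0,0,-2],[0,0,-2],[0,0,-2],[-1.8,-1,0],[-1.8,-2,0],[-1.8,-2.7,0],[-1.5,-2.8,0],[-1,-2.8,0],[-1,-2.8,0],[-1,-2.8,0],[-0.7,-2.8,0],[-0.4,-2.7,0],[-0.2,-2,0],[0,-0.8,0],[0,0,0],[0,0,0],[0,0,0]], angular=[[0,0,0],[0,0,0],[0,0,0],[0,0,0],[0,0,0],[0,0,0],[0,0,0],[0,0,0],[0,0,0],[0,0,0],[0,0,0],[0,0,0],[0,0,0],[0,0,0],[0,0,0],[0,0,0],[0,0,0],[0,0,-0.1],[0,0,-0.1],[0,0,0]])

```text
clock: 24.7
position: [0.6107, 0.0036, 0.2068]
ee_rot: [0.059, -3.14, -0.0]
force: [-0.2, 0.1, -5.5]
width: 0.154
gripper_force: 40.0
```

```bash
python3 -c "
from h import *
shot('scene','s7'); w=shot('wrist','w7'); go(.612,.005,.101,.036+np.pi)
a=cv2.imread('pics/s7.png')[150:300,150:350];b=cv2.imread('pics/w7.png')[:300,:]
cv2.imwrite('pics/c7.png',np.hstack([cv2.resize(a,(400,300),interpolation=2),b[:,60:460]]))
"
```

```text
t 24.8 pos [0.6108 0.0037 0.2068] yaw -3.109 | turn az -0.003 then shift [-0.12  0.12 10.58] tiltfix [ 0. -0. -0.] j [0.57, 0.67, -1.09, 1.58, 0.61, 1.28, 0.99] F [0.4, -0.1, -3.4] w 0.149 gf 40.0
```

View pics/c7.png

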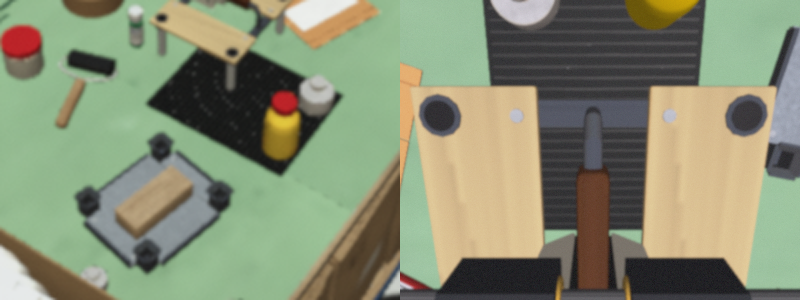

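The frame hangs level above the mat, with the bottle and weight clear of it. The block is visible on the base. Lowering the frame.

>>> carry_out(claw=[0.5,0.5,0.5,0.5,0.5,0.5,0.5,0.5,0.5,0.5,0.5,4,4,4,4,4,4], delta_pos=[[0,0,2],[0,0,2.5],[0,0,2.5],[0,0,1.5],[0,0,0.8],[0,0,0.4],[0,0,0.3],[0,0,0.2],[0,0,0.2],[0,0,0],[0,0,0],[0,0,0],[0,0,0],[0,0,0],[0,0,0],[0,0,0],[0,0,0]], angular=[[0,0,0],[0,0,0],[0,0,0],[0,0,0],[0,0,0],[0,0,0],[0,0,0],[0,0,0],[0,0,0],[0,0,0],[0,0,0],[0,0,0],[0,0,0],[0,0,0],[0,0,0],[0,0,0],[0,0,0]])

```text
clock: 26.5
position: [0.6111, 0.0032, 0.1028]
ee_rot: [-0.055, 3.141, -0.0]
force: [-0.2, -0.4, -1.0]
width: 0.434
gripper_force: 0.0
```

```bash
python3 -c "
from h import *
np.set_printoptions(precision=4,suppress=True)
t=shot('top','t8'); go(.612,.005,.2)
a=cv2.imread('pics/t8.png')[150:270,120:400]; cv2.imwrite('pics/t8z.png',cv2.resize(a,(784,336),interpolation=2))
for d in arm.trace('block',t)[:2]: print(d['conf'],rect(t,d['region'].astype(np.uint8),.047))
"
```

```text
t 26.55 pos [0.6111 0.0032 0.1028] yaw -3.106 | turn az -0.0 then shift [-0.09  0.18 -9.72] tiltfix [-0.  0. -0.] j [0.54, 0.76, -1.01, 1.69, 0.72, 1.11, 0.91] F [0.0, -0.3, 0.4] w 0.438 gf 0.0
0.6 ((537.4193115234375, 278.2197570800781), (128.1064910888672, 53.68342208862305), 79.98480224609375)
```

View pics/t8z.png

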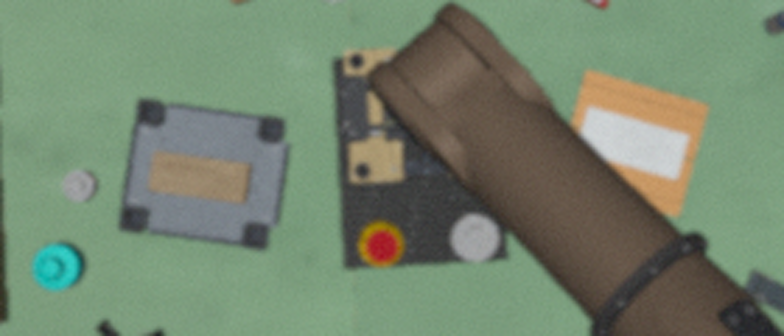

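The frame stands on the mat at its lowered height with no load on the gripper. The block lies along the base's y axis at (198,176), angle about 80°. I'll rise and turn so I can grip across its 50 mm.

>>> carry_out(claw=[4,4,4,4,4,9.18,9.18,9.18,9.18,9.18,9.18,9.18,9.18,9.18,9.18,9.18,9.18,9.18,9.18], delta_pos=[[0,0,-1],[0,0,-2],[0,0,-3],[0,0,-3],[0,0,-3],[0,0,0],[0,0,0],[0,0,0],[0,0,0],[0,0,0],[0,0,0],[0,0,0],[0,0,0],[0,0,0],[0,0,0],[0,0,0],[0,0,0],[0,0,0],[0,0,0]], angular=[[0,0,0],[0,0,0],[0,0,0],[0,0,0],[0,0,0],[0,0,0.137],[0,0,0.137],[0,0,0.137],[0,0,0.137],[0,0,0.137],[0,0,0.137],[0,0,0.137],[0,0,0.137],[0,0,0.137],[0,0,0.137],[0,0,0.137],[0,0,0.137],[0,0,0.137],[0,0,0]])

```text
clock: 28.5
position: [0.6112, 0.0037, 0.2236]
ee_rot: [2.408, 2.016, 0.001]
force: [-0.1, 0.2, 0.2]
width: 1.002
gripper_force: 0.0
```

```bash
python3 -c "
from h import *
go(.5374,.277,.2,1.396)
"
```

```text
t 28.5 pos [0.6112 0.0037 0.2236] yaw 1.394 | turn az -0.002 then shift [ 25.63 -12.02   2.36] tiltfix [ 0.001 -0.    -0.   ] j [0.36, 0.5, -0.67, 1.57, 0.33, 1.18, -0.56] F [-0.1, 0.2, 0.2] w 1.002 gf 0.0
```

>>> carry_out(claw=[9.18,9.18,9.18,9.18,9.18,9.18,9.18,9.18,9.18,9.18,9.18,9.18,9.18], delta_pos=[[2.2,-1,0],[2.2,-1,0],[2.2,-1,0],[2.2,-1,0],[2.2,-1,0],[2.2,-1,0],[2.2,-1,0],[2.2,-1,0],[2.2,-1,0],[2.2,-1,0],[2.2,-1,0],[1.4,-1,0],[0,0,0]], angular=[[0,0,0],[0,0,0],[0,0,0],[0,0,0],[0,0,0],[0,0,0],[0,0,0],[0,0,0],[0,0,0],[0,0,0],[0,0,0],[0,0,0],[0,0,0]])

```text
clock: 29.8
position: [0.5357, 0.2792, 0.2233]
ee_rot: [-2.399, -2.026, -0.001]
force: [0.5, 0.3, 0.2]
width: 1.0
gripper_force: 0.0
```

```bash
python3 -c "
from h import *
shot('top'); w=shot('wrist','w9')
for d in arm.trace('block',w)[:2]:
  m=d['region'].astype(np.uint8); print(d['conf'],rect(w,m,.047)); 
  c=max(cv2.findContours(m,0,1)[0],key=cv2.contourArea); print(cv2.approxPolyDP(c,6,True)[:,0].tolist())
go(.5374,.277,.018,1.396)
"
```

```text
0.77 ((538.0391845703125, 280.6952209472656), (121.65784454345703, 50.84809494018555), 80.52193450927734)
[[230, 103], [231, 219], [275, 220], [279, 105]]
t 29.95 pos [0.538  0.275  0.2227] yaw 1.396 | turn az -0.0 then shift [ 0.19 -0.1  20.47] tiltfix [0.    0.001 0.   ] j [-0.08, 0.5, -0.71, 1.59, 0.35, 1.18, -1.04] F [-0.9, -0.4, 0.0] w 1.0 gf 0.0
```

View pics/w9.png

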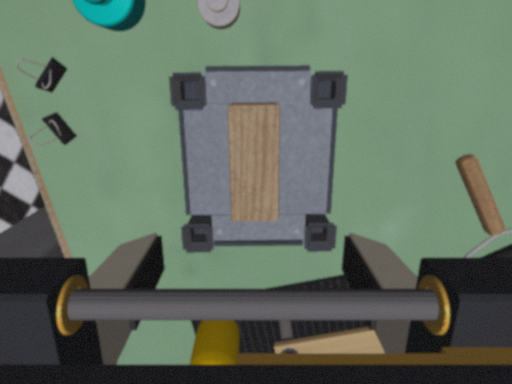

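The block in the base spans (230,103) to (279,220) with clear floor on both sides. I'll descend and grip.

>>> carry_out(claw=[9.18,9.18,9.18,9.18,9.18,9.18,9.18,9.18,9.18,9.18,4,4,4,4,4,4,4,4], delta_pos=[[0.4,-0.1,2],[0,0,3],[0,0,3],[0,0,3],[0,0,3],[0,0,3],[0,0,2],[0,0,1],[0,0,0.4],[0,0,0],[0,0,0],[0,0,0],[0,0,0],[0,0,0],[0,0,0],[0,0,0],[0,0,0],[0,0,0]], angular=[[0,0,0],[0,0,0],[0,0,0],[0,0,0],[0,0,0],[0,0,0],[0,0,0],[0,0,0],[0,0,0],[0,0,0],[0,0,0],[0,0,0],[0,0,0],[0,0,0],[0,0,0],[0,0,0],[0,0,0],[0,0,0]], force=30)

```text
clock: 31.75
position: [0.5374, 0.2803, 0.0188]
ee_rot: [2.407, 2.019, 0.0]
force: [0.1, -0.2, 1.5]
width: 0.543
gripper_force: 29.9
```

```bash
python3 -c "
from h import *
go(.572,-.1,.2,1.27)
"
```

```text
t 31.75 pos [0.5374 0.2803 0.0188] yaw 1.396 | turn az 0.126 then shift [-35.29  14.57 -18.12] tiltfix [ 0. -0. -0.] j [-0.18, 0.72, -0.59, 1.78, 0.53, 0.81, -1.2] F [0.1, -0.2, 1.5] w 0.543 gf 29.9
```

>>> carry_out(claw=[4,4,4,4,4,4,4,4,4,4,4,4,4,4,4,4,4,4,4,4], delta_pos=[[0,0,-3],[0,0,-4],[0,0,-4.5],[0,0,-4.5],[0,0,-4],[-3.4,1.3,0],[-3.4,1.3,0],[-3.4,1.3,0],[-3.4,1.3,0],[-3.4,1.3,0],[-3.4,1.3,0],[-3.4,1.3,0],[-3.4,1.3,0],[-3.4,1.3,0],[-3.4,1.3,0],[-3.4,1.3,0],[-3.4,1.3,0],[-3.4,1.3,0],[-3.4,1.3,0],[-3.4,1.3,0]], angular=[[0,0,0.126],[0,0,0],[0,0,0],[0,0,0],[0,0,0],[0,0,0],[0,0,0],[0,0,0],[0,0,0],[0,0,0],[0,0,0],[0,0,0],[0,0,0],[0,0,0],[0,0,0],[0,0,0],[0,0,0],[0,0,0],[0,0,0],[0,0,0]])

```text
clock: 33.75
position: [0.5718, -0.266, 0.2183]
ee_rot: [-2.529, -1.863, 0.001]
force: [-0.4, 0.4, -1.2]
width: 0.541
gripper_force: 29.9
```

```bash
python3 -c "
from h import *
np.set_printoptions(precision=4,suppress=True)
s=shot('scene','s10')
go(.571,-.269,.012,1.266)
s=shot('scene','s10'); go(.571,-.269,.012,1.266)
"
```

```text
t 33.8 pos [ 0.5708 -0.2746  0.2177] yaw 1.262 | turn az -0.004 then shift [ 0.53 -0.15 20.57] tiltfix [-0.     0.004 -0.   ] j [0.73, 0.52, -0.57, 1.53, 0.3, 1.18, -0.2] F [1.6, -7.2, -1.7] w 0.543 gf 29.9
t 33.85 pos [ 0.5707 -0.2717  0.2174] yaw 1.262 | turn az -0.004 then shift [ 0.27 -0.05 20.54] tiltfix [-0.001  0.003 -0.   ] j [0.73, 0.52, -0.57, 1.53, 0.3, 1.18, -0.2] F [0.4, 0.6, -1.3] w 0.545 gf 29.9
```

>>> carry_out(claw=[4,4,4,4,4,4,4,4,4,4,4], delta_pos=[[0.1,0,2],[0.1,0,3],[0,0,3],[0,0,3],[0,0,3],[0,0,3],[0,0,1.5],[0,0,1],[0,0,0.6],[0,0,0],[0,0,0]], angular=[[0,0,0],[0,0,0],[0,0,0],[0,0,0],[0,0,0],[0,0,0],[0,0,0],[0,0,0],[0,0,0],[0,0,0],[0,0,0]])

```text
clock: 34.95
position: [0.5736, -0.2629, 0.0188]
ee_rot: [2.528, 1.862, 0.001]
force: [0.0, 0.1, -1.7]
width: 0.543
gripper_force: 29.9
```

```bash
python3 -c "
from h import *
go(.571,-.269,.010,1.266)
"
```

```text
t 34.95 pos [ 0.5736 -0.2629  0.0188] yaw 1.27 | turn az 0.004 then shift [-0.66 -0.06  0.88] tiltfix [0.002 0.    0.   ] j [0.66, 0.72, -0.48, 1.72, 0.44, 0.81, -0.33] F [0.0, 0.1, -1.7] w 0.543 gf 29.9
```

>>> carry_out(claw=[4,4,4,4,4,4,4], delta_pos=[[-0.3,0,0.2],[-0.3,-0.1,0.2],[0,0,0.2],[0,0,0.2],[0,0,0.1],[0,0,0],[0,0,0]], angular=[[0,0,0],[0,0,0],[0,0,0],[0,0,0],[0,0,0],[0,0,0],[0,0,0]])

```text
clock: 35.65
position: [0.57, -0.2685, 0.0098]
ee_rot: [2.529, 1.862, -0.001]
force: [-5.3, 0.5, 10.7]
width: 0.543
gripper_force: 30.0
```

```bash
python3 -c "
from h import *
go(.571,-.269,.010,1.266)
"
```

```text
t 35.65 pos [ 0.57   -0.2685  0.0098] yaw 1.27 | turn az 0.004 then shift [-0.02  0.11 -0.02] tiltfix [0.    0.001 0.   ] j [0.67, 0.73, -0.48, 1.73, 0.45, 0.79, -0.33] F [-5.3, 0.5, 10.7] w 0.543 gf 30.0
```

Contact. Release and rise, then step back to check the fit from above.

>>> carry_out(claw=[9.18,9.18,9.18,9.18,9.18,9.18,9.18,9.18,9.18,9.18,9.18,9.18,9.18,9.18,9.18,9.18], delta_pos=[[0,0,0],[0,0,0],[0,0,0],[0,0,0],[0,0,0],[0,0,-1],[0,0,-3],[0,0,-4],[0,0,-4],[0,0,-4],[0,0,-4],[0,0,-2],[-2.7,0,0],[-2.7,0,0],[-2.6,0,0],[0,0,0]], angular=[[0,0,0],[0,0,0],[0,0,0],[0,0,0],[0,0,0],[0,0,0],[0,0,0],[0,0,0],[0,0,0],[0,0,0],[0,0,0],[0,0,0],[0,0,0],[0,0,0],[0,0,0],[0,0,0]])

```text
clock: 37.25
position: [0.5442, -0.3494, 0.2291]
ee_rot: [2.534, 1.855, -0.004]
force: [-0.1, -0.7, -0.2]
width: 0.996
gripper_force: 0.0
```

```bash
python3 -c "
from h import *
shot('top'); w=shot('wrist','w11')
for l,z in (('block',.038),('card',.0025)):
  for d in arm.trace(l,w)[:2]: print(l,d['conf'],rect(w,d['region'].astype(np.uint8),z))
  for d in arm.place_of(l,w)[:1]: print(ray(w,np.array(d['centre'])*[512,384],0))
go(.571,-.269,.2,1.266)
"
```

```text
block 0.84 ((569.2119750976562, -269.3961486816406), (118.3692398071289, 50.410037994384766), 73.1905288696289)
[ 0.56804699 -0.26886632  0.        ]
[ 0.5670073  -0.26907313  0.        ]
t 37.55 pos [ 0.5469 -0.3431  0.2291] yaw 1.272 | turn az 0.006 then shift [7.79 0.07 2.91] tiltfix [ 0.    -0.001 -0.   ] j [0.84, 0.53, -0.56, 1.48, 0.29, 1.22, -0.06] F [0.3, -0.1, 0.6] w 0.998 gf 0.0
```

View pics/w11.png

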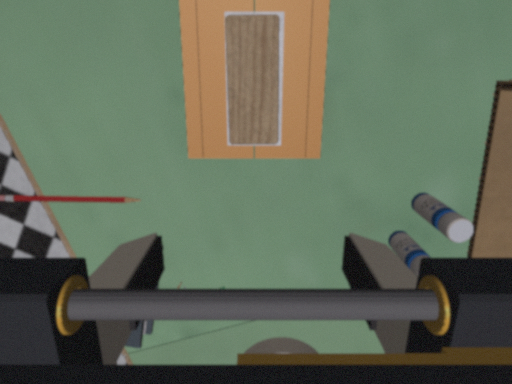

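The block, at (226–281, 14–145), sits centred inside the white strip, parallel to it and flat.

With the frame standing on the mat, the gripper body would hit its plank or the bottle if I reached for the weight now. So I'll put the frame back first, then place the weight, then the bottle.

>>> carry_out(claw=[5,5,5,5,5,5,5,5,5,5,5,5,5,5,5,5,5,5], delta_pos=[[2.5,-0.3,0],[2.5,-0.3,0],[2.5,-0.3,0],[2.5,-0.3,0],[2.5,-0.3,0],[2.5,-0.3,0],[2.5,-0.3,0],[2.5,-0.3,0],[2.5,-0.3,0],[2.5,-0.3,0],[2.5,-0.3,0],[2.5,-0.3,0],[2.5,-0.3,0],[2.5,-0.1,0],[0,0,0],[0,0,0],[0,0,0],[0,0,0]], angular=[[0,0,0],[0,0,0],[0,0,0],[0,0,0],[0,0,0],[0,0,0],[0,0,0],[0,0,0],[0,0,0],[0,0,0],[0,0,0],[0,0,0],[0,0,0],[0,0,0],[0,0,-0.137],[0,0,-0.137],[0,0,-0.137],[0,0,-0.137]])

```text
clock: 39.35
position: [0.6118, 0.0027, 0.2289]
ee_rot: [-1.922, -2.485, -0.0]
force: [-0.7, -0.2, -0.3]
width: 0.544
gripper_force: 0.0
```

>>> carry_out(claw=[5,5,5,5,5,5,5,5,5,5,5,5], delta_pos=[[0,0,0],[0,0,0],[0,0,0],[0,0,0],[0,0,0],[0,0,0],[0,0,0],[0,0,0],[0,0,0],[0,0,0],[0,0,0],[0,0,0]], angular=[[0,0,-0.137],[0,0,-0.137],[0,0,-0.137],[0,0,-0.137],[0,0,-0.137],[0,0,-0.137],[0,0,-0.137],[0,0,-0.137],[0,0,-0.137],[0,0,-0.124],[0,0,0],[0,0,0]])

```text
clock: 40.55
position: [0.6119, 0.0022, 0.2288]
ee_rot: [0.048, -3.141, -0.001]
force: [-0.2, -0.2, 0.4]
width: 0.544
gripper_force: 0.0
```

```bash
python3 -c "
from h import *
go(.6111,.0032,.1028,3.177)
"
```

```text
t 40.55 pos [0.6119 0.0022 0.2288] yaw -3.111 | turn az -0.005 then shift [ 0.07  0.11 12.6 ] tiltfix [ 0. -0. -0.] j [0.57, 0.64, -1.08, 1.54, 0.57, 1.31, 1.02] F [-0.2, -0.2, 0.4] w 0.544 gf 0.0
```

>>> carry_out(claw=[4,4,4,4,4,4,4,4,0.5,0.5,0.5,0.5,0.5,0.5,0.5,0.5,0.5], delta_pos=[[0.1,0.1,1.6],[0,0,2],[0,0,2.5],[0,0,2.5],[0,0,2],[0,0,1.2],[0,0,0.8],[0,0,0],[0,0,0],[0,0,0],[0,0,0],[0,0,0],[0,0,0],[0,0,0],[0,0,0],[0,0,0],[0,0,0]], angular=[[0,0,-0.005],[0,0,0],[0,0,0],[0,0,0],[0,0,0],[0,0,0],[0,0,0],[0,0,0],[0,0,0],[0,0,0],[0,0,0],[0,0,0],[0,0,0],[0,0,0],[0,0,0],[0,0,0],[0,0,0]], force=45)

```text
clock: 42.25
position: [0.6113, 0.0027, 0.1032]
ee_rot: [-0.06, 3.14, 0.0]
force: [-0.2, -0.2, 6.3]
width: 0.149
gripper_force: 45.0
```

```bash
python3 -c "
from h import *
go(.5423,.2721,.2,2.978)
"
```

```text
t 42.25 pos [0.6113 0.0027 0.1032] yaw -3.104 | turn az 0.202 then shift [11.2  25.46 -9.68] tiltfix [0.    0.001 0.   ] j [0.53, 0.75, -0.99, 1.69, 0.7, 1.1, 0.93] F [-0.2, -0.2, 6.3] w 0.149 gf 45.0
```

>>> carry_out(claw=[0.5,0.5,0.5,0.5,0.5,0.5,0.5,0.5,0.5,0.5,0.5,0.5,0.5,0.5,0.5,0.5,0.5,0.5,0.5,0.5], delta_pos=[[0,0,-1],[0,0,-1.7],[0,0,-2.5],[0,0,-2.5],[0,0,-2],[0,0,0],[0,0,0],[0,0.8,0],[0.2,2,0],[0.4,2.7,0],[0.7,2.8,0],[1,2.8,0],[1,2.8,0],[1,2.8,0],[1.5,2.8,0],[1.8,2.7,0],[1.8,2,0],[1.8,1.2,0],[0,0,0],[0,0,0]], angular=[[0,0,0],[0,0,0],[0,0,0],[0,0,0],[0,0,0],[0,0,0.101],[0,0,0.101],[0,0,0],[0,0,0],[0,0,0],[0,0,0],[0,0,0],[0,0,0],[0,0,0],[0,0,0],[0,0,0],[0,0,0],[0,0,0],[0,0,0],[0,0,0]])

```text
clock: 44.25
position: [0.5413, 0.2722, 0.2001]
ee_rot: [0.251, 3.131, -0.0]
force: [-0.3, -0.7, -4.6]
width: 0.15
gripper_force: 45.0
```

```bash
python3 -c "
from h import *
np.set_printoptions(precision=4,suppress=True)
shot('top'); w=shot('wrist','w12'); go(.5423,.2721,.1125,2.978)
# predicted socket tops and post tops in this view
c=np.array([.5412,.2735]);ya=-.164
f=lambda x,y,z:np.append(c+[x*np.cos(ya)-y*np.sin(ya),x*np.sin(ya)+y*np.cos(ya)],z)
for x,y in((-.066,.076),(-.066,-.076)):
  print('socket',proj(w,f(x,y,.044)),'post top now',proj(w,f(x,y,.187)))
"
```

```text
t 44.35 pos [0.5424 0.2708 0.1997] yaw 2.978 | turn az 0.0 then shift [0.03 0.13 8.72] tiltfix [-0.001  0.    -0.   ] j [0.08, 0.63, -1.0, 1.6, 0.55, 1.22, 0.38] F [0.1, -0.7, -4.8] w 0.146 gf 45.0
socket [341.6803  99.5513] post top now [413.6587 116.1538]
socket [168.688   99.0094] post top now [ 99.9542 115.1633]
```

View pics/w12.png

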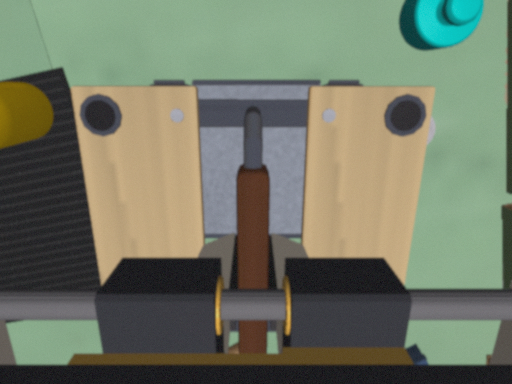

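The frame hangs over the base with post tops at (101,115) and (405,115), within about 2 mm of prediction. I'll correct and lower it in stages.

>>> carry_out(claw=[0.5,0.5,0.5,0.5,0.5,0.5,0.5,0.5,0.5,0.5], delta_pos=[[0,0.1,1],[0,0,1.5],[0,0,1.5],[0,0,0.8],[0,0,0.5],[0,0,0.5],[0,0,0.4],[0,0,0.4],[0,0,0],[0,0,0]], angular=[[0,0,0],[0,0,0],[0,0,0],[0,0,0],[0,0,0],[0,0,0],[0,0,0],[0,0,0],[0,0,0],[0,0,0]])

```text
clock: 45.35
position: [0.5421, 0.2725, 0.1339]
ee_rot: [0.257, 3.131, 0.0]
force: [1.2, 1.2, -3.5]
width: 0.147
gripper_force: 45.0
```

```bash
python3 -c "
from h import *
go(.5423,.2721,.1125,2.978); print(np.round(arm.observe()['ft_torque'],2))
"
```

```text
t 45.35 pos [0.5421 0.2725 0.1339] yaw 2.978 | turn az -0.0 then shift [-0.02 -0.04  2.14] tiltfix [0. 0. 0.] j [0.06, 0.69, -0.96, 1.67, 0.62, 1.11, 0.32] F [1.2, 1.2, -3.5] w 0.147 gf 45.0
[ 0.11 -0.16 -0.05]
```

Inside the lips with low force. Continue to the bottom.

>>> carry_out(claw=[0.5,0.5,0.5,0.5,0.5,0.5,0.5,0.5], delta_pos=[[0,0,0.4],[0,0,0.4],[0,0,0.4],[0,0,0.4],[0,0,0.4],[0,0,0.2],[0,0,0],[0,0,0]], angular=[[0,0,0],[0,0,0],[0,0,0],[0,0,0],[0,0,0],[0,0,0],[0,0,0],[0,0,0]])

```text
clock: 46.15
position: [0.5422, 0.273, 0.1131]
ee_rot: [0.257, 3.13, 0.001]
force: [-3.7, -1.6, 10.1]
width: 0.148
gripper_force: 45.0
```

```bash
python3 -c "
from h import *
go(.5423,.2721,.1125,2.978); print(np.round(arm.observe()['ft_torque'],2))
"
```

```text
t 46.15 pos [0.5422 0.273  0.1131] yaw 2.978 | turn az -0.0 then shift [-0.02 -0.08  0.06] tiltfix [0.001 0.001 0.   ] j [0.05, 0.71, -0.94, 1.69, 0.64, 1.08, 0.3] F [-3.7, -1.6, 10.1] w 0.148 gf 45.0
[-0.29  0.55  0.06]
```

>>> carry_out(claw=[0.5,4,4,4,4,4,4,4,4,4,9.18,9.18,9.18,9.18,9.18,9.18,9.18,9.18,9.18], delta_pos=[[0,0,0.1],[0,0,0],[0,0,0],[0,0,0],[0,0,0],[0,0,-1],[0,0,-2],[0,0,-3],[0,0,-3],[0,0,-3],[0,0,0],[0,0,0],[0,0,0],[0,0,0],[0,0,0],[0,0,0],[0,0,0],[0,0,0],[0,0,0]], angular=[[0,0,0],[0,0,0],[0,0,0],[0,0,0],[0,0,0],[0,0,0],[0,0,0],[0,0,0],[0,0,0],[0,0,0],[0,0,0.14],[0,0,0.14],[0,0,0.14],[0,0,0.14],[0,0,0.14],[0,0,0.14],[0,0,0.14],[0,0,0.14],[0,0,0.14]])

```text
clock: 48.05
position: [0.5419, 0.2727, 0.2315]
ee_rot: [-2.059, -2.373, -0.001]
force: [0.3, 0.6, 0.4]
width: 1.002
gripper_force: 0.0
```

```bash
python3 -c "
from h import *
shot('scene'); go(.457,-.06,.2,1.407)
"
```

```text
t 48.1 pos [0.5418 0.2729 0.2316] yaw 1.704 | turn az 0.297 then shift [-34.23  -2.94   3.16] tiltfix [ 0.001 -0.001 -0.   ] j [-0.08, 0.5, -0.71, 1.57, 0.34, 1.2, -0.72] F [-0.3, 1.3, 0.9] w 0.996 gf 0.0
```

>>> carry_out(claw=[9.18,9.18,9.18,9.18,9.18,9.18,9.18,9.18,9.18,9.18,9.18,9.18,9.18,9.18,9.18], delta_pos=[[0,0,0],[0,0,0],[-2.9,-0.25,0],[-2.9,-0.25,0],[-2.9,-0.25,0],[-2.9,-0.25,0],[-2.9,-0.25,0],[-2.9,-0.25,0],[-2.9,-0.25,0],[-2.9,-0.25,0],[-2.9,-0.25,0],[-2.9,-0.25,0],[-2.9,-0.25,0],[-2.3,-0.2,0],[0,0,0]], angular=[[0,0,0.149],[0,0,0.148],[0,0,0],[0,0,0],[0,0,0],[0,0,0],[0,0,0],[0,0,0],[0,0,0],[0,0,0],[0,0,0],[0,0,0],[0,0,0],[0,0,0],[0,0,0]])

```text
clock: 49.6
position: [0.4609, -0.0646, 0.231]
ee_rot: [2.383, 2.046, -0.002]
force: [0.7, -0.3, 0.6]
width: 1.003
gripper_force: 0.0
```

```bash
python3 -c "
from h import *
shot('scene'); w=shot('wrist','w13')
for d in arm.trace('weight',w)[:2]: print('weight',d['conf'],rect(w,d['region'].astype(np.uint8),.041))
go(.457,-.06,.009,1.407)
"
```

```text
weight 0.69 ((455.6596374511719, -57.627315521240234), (59.26546859741211, 54.42539978027344), 79.75656127929688)
t 49.75 pos [ 0.462  -0.0605  0.2311] yaw 1.423 | turn az 0.016 then shift [-0.04 -0.5  22.21] tiltfix [ 0.001 -0.    -0.   ] j [0.53, 0.23, -0.61, 1.9, 0.15, 1.05, -0.29] F [-0.7, -0.2, 0.1] w 1.001 gf 0.0
```

>>> carry_out(claw=[9.18,9.18,9.18,9.18,9.18,9.18,9.18,9.18,9.18,9.18,9.18,9.18,5,5,5,5,5,5,5,5], delta_pos=[[0.1,-0.5,1],[0,0,2],[0,0,3],[0,0,3],[0,0,3],[0,0,3],[0,0,3],[0,0,2],[0,0,1],[0,0,0.8],[0,0,0.4],[0,0,0],[0,0,0],[0,0,0],[0,0,0],[0,0,0],[0,0,0],[0,0,0],[0,0,0],[0,0,0]], angular=[[0,0,0.016],[0,0,0],[0,0,0],[0,0,0],[0,0,0],[0,0,0],[0,0,0],[0,0,0],[0,0,0],[0,0,0],[0,0,0],[0,0,0],[0,0,0],[0,0,0],[0,0,0],[0,0,0],[0,0,0],[0,0,0],[0,0,0],[0,0,0]], force=45)

```text
clock: 51.75
position: [0.4564, -0.0597, 0.0088]
ee_rot: [-2.398, -2.029, 0.001]
force: [-2.7, 0.5, 5.5]
width: 0.615
gripper_force: 45.0
```

```bash
python3 -c "
from h import *
go(.5695,-.269,.16)
"
```

```text
t 51.75 pos [ 0.4564 -0.0597  0.0088] yaw 1.405 | turn az -0.0 then shift [-18.77  14.62 -15.12] tiltfix [-0.001  0.001 -0.   ] j [0.35, 0.54, -0.44, 2.15, 0.45, 0.54, -0.59] F [-2.7, 0.5, 5.5] w 0.615 gf 45.0
```

>>> carry_out(claw=[5,5,5,5,5,5,5,5,5,5,5,5,5,5,5,5,5,5,5], delta_pos=[[0,0,-1],[0,0,-2],[0,0,-3],[0,0,-3],[0,0,-3],[-1.1,0.8,0],[-2,1.6,0],[-2.4,1.8,0],[-2.4,1.8,0],[-2.4,1.8,0],[-2.4,1.8,0],[-2.4,1.8,0],[-2,1.7,0],[-1.8,1.5,0],[0,0,0],[0,0,2],[0,0,2],[0,0,2],[0,0,0]], angular=[[0,0,0],[0,0,0],[0,0,0],[0,0,0],[0,0,0],[0,0,0],[0,0,0],[0,0,0],[0,0,0],[0,0,0],[0,0,0],[0,0,0],[0,0,0],[0,0,0],[0,0,0],[0,0,0],[0,0,0],[0,0,0],[0,0,0]])

```text
clock: 53.65
position: [0.5664, -0.2697, 0.0646]
ee_rot: [-2.393, -2.025, 0.006]
force: [-1.2, 0.5, -7.1]
width: 0.616
gripper_force: 44.9
```

```bash
python3 -c "
from h import *
shot('scene');go(.5695,-.270,.045)
"
```

```text
t 53.7 pos [ 0.5676 -0.2699  0.0665] yaw 1.405 | turn az -0.0 then shift [0.02 0.19 2.15] tiltfix [-0.005 -0.001  0.   ] j [0.66, 0.65, -0.46, 1.69, 0.36, 0.88, -0.11] F [-0.1, 0.6, -6.6] w 0.612 gf 44.9
```

>>> carry_out(claw=[5,5,5,5,5,5], delta_pos=[[0,0.2,0.6],[0,0,0.5],[0,0,0.4],[0,0,0.2],[0,0,0],[0,0,0]], angular=[[0,0,0],[0,0,0],[0,0,0],[0,0,0],[0,0,0],[0,0,0]])

```text
clock: 54.3
position: [0.5717, -0.2705, 0.0519]
ee_rot: [2.398, 2.029, 0.0]
force: [0.2, 0.2, -6.5]
width: 0.612
gripper_force: 44.9
```

```bash
python3 -c "
from h import *
go(.5695,-.270,.045)
"
```

```text
t 54.3 pos [ 0.5717 -0.2705  0.0519] yaw 1.405 | turn az -0.0 then shift [ 0.01 -0.23  0.69] tiltfix [0. 0. 0.] j [0.66, 0.67, -0.45, 1.7, 0.37, 0.85, -0.12] F [0.2, 0.2, -6.5] w 0.612 gf 44.9
```

>>> carry_out(claw=[5,5,5,5,5,5], delta_pos=[[0,-0.2,0.2],[0,0,0.2],[0,0,0.2],[0,0,0.1],[0,0,0],[0,0,0]], angular=[[0,0,0],[0,0,0],[0,0,0],[0,0,0],[0,0,0],[0,0,0]])

```text
clock: 54.9
position: [0.5696, -0.2702, 0.045]
ee_rot: [-2.398, -2.03, 0.0]
force: [-2.3, 0.9, -0.2]
width: 0.614
gripper_force: 45.0
```

```bash
python3 -c "
from h import *
go(.5695,-.270,.045)
"
```

```text
t 54.9 pos [ 0.5696 -0.2702  0.045 ] yaw 1.405 | turn az -0.0 then shift [ 0.01 -0.01 -0.  ] tiltfix [-0.  0. -0.] j [0.65, 0.68, -0.45, 1.71, 0.38, 0.84, -0.13] F [-2.3, 0.9, -0.2] w 0.614 gf 45.0
```

Contact (the load has come off the arm). Release, rise and step back to look.

>>> carry_out(claw=[5,9.18,9.18,9.18,9.18,9.18,9.18,9.18,9.18,9.18,9.18,9.18,9.18,9.18,9.18], delta_pos=[[0,0,0.05],[0,0,0],[0,0,0],[0,0,0],[0,0,0],[0,0,-1],[0,0,-2],[0,0,-3.5],[0,0,-4],[0,0,-4],[0,0,-4],[-2.5,0,0],[-2.5,0,0],[-2,0,0],[0,0,0]], angular=[[0,0,0],[0,0,0],[0,0,0],[0,0,0],[0,0,0],[0,0,0],[0,0,0],[0,0,0],[0,0,0],[0,0,0],[0,0,0],[0,0,0],[0,0,0],[0,0,0],[0,0,0]])

```text
clock: 56.4
position: [0.5567, -0.3431, 0.2297]
ee_rot: [2.402, 2.023, -0.003]
force: [-0.8, -0.6, -0.2]
width: 0.995
gripper_force: 0.0
```

```bash
python3 -c "
from h import *
shot('scene'); w=shot('wrist','w14'); s=shot('scene','s14')
for l,z in (('weight',.077),('block',.038)):
  for d in arm.trace(l,w)[:1]: print(l,d['conf'],rect(w,d['region'].astype(np.uint8),z))
a=cv2.imread('pics/s14.png')[110:290,150:350];b=cv2.imread('pics/w14.png')
cv2.imwrite('pics/c14.png',np.hstack([cv2.resize(a,(400,360),interpolation=2),b[:360,60:460]]))
go(.451,.059,.064,1.407)
"
```

```text
weight 0.84 ((569.3689575195312, -270.7655334472656), (55.51995086669922, 55.67739486694336), 0.4880000948905945)
block 0.97 ((580.5131225585938, -231.0092315673828), (41.01988220214844, 50.59697723388672), 74.90885925292969)
t 56.65 pos [ 0.5587 -0.3376  0.2296] yaw 1.407 | turn az -0.0 then shift [ 37.38 -17.09  16.56] tiltfix [ 0.    -0.001 -0.   ] j [0.78, 0.53, -0.5, 1.46, 0.26, 1.21, 0.08] F [0.5, -0.6, -0.2] w 1.003 gf 0.0
```

View pics/c14.png

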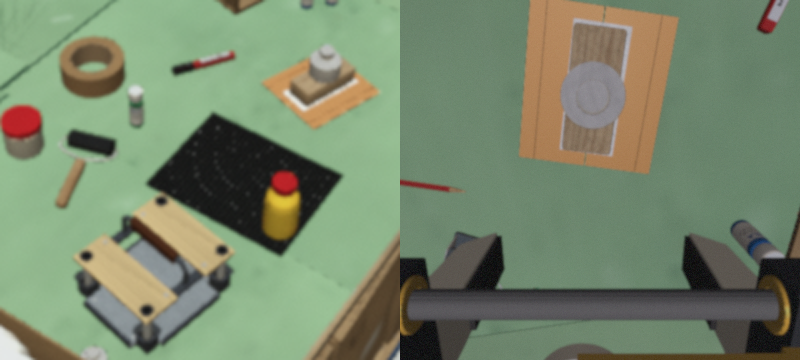

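The weight stands upright on the middle of the block (right-hand view at (593,95)). The frame sits level in its sockets with the bottle still on the mat. Now the bottle.

>>> carry_out(claw=[9.18,9.18,9.18,9.18,9.18,9.18,9.18,9.18,9.18,9.18,9.18,9.18,9.18,9.18,9.18,9.18], delta_pos=[[1.5,-0.7,0],[2.6,-1.2,0],[2.6,-1.2,0],[2.6,-1.2,0],[2.6,-1.2,0],[2.6,-1.2,0],[2.6,-1.2,0],[2.6,-1.2,0],[2.6,-1.2,0],[2.6,-1.2,0],[2.6,-1.2,0],[2.6,-1.2,0],[2.6,-1.2,0],[2.6,-1.2,0],[2.1,-0.8,0],[0,0,0]], angular=[[0,0,0],[0,0,0],[0,0,0],[0,0,0],[0,0,0],[0,0,0],[0,0,0],[0,0,0],[0,0,0],[0,0,0],[0,0,0],[0,0,0],[0,0,0],[0,0,0],[0,0,0],[0,0,0]])

```text
clock: 58.25
position: [0.4502, 0.0621, 0.2298]
ee_rot: [-2.391, -2.037, -0.002]
force: [-0.6, 0.2, -0.2]
width: 1.002
gripper_force: 0.0
```

```bash
python3 -c "
from h import *
shot('scene');shot('scene');go(.451,.059,.0635,1.407)
"
```

```text
t 58.35 pos [0.4511 0.0586 0.2294] yaw 1.407 | turn az 0.0 then shift [ 4.000e-02 -1.000e-02  1.659e+01] tiltfix [0. 0. 0.] j [0.35, 0.23, -0.7, 1.92, 0.17, 1.05, -0.59] F [-0.2, -0.7, 0.5] w 0.999 gf 0.0
```

>>> carry_out(claw=[9.18,9.18,9.18,9.18,9.18,9.18,9.18,9.18,9.18,5,5,5,5,5,5,5], delta_pos=[[0,0,2],[0,0,2.5],[0,0,3],[0,0,3],[0,0,2.5],[0,0,2],[0,0,1],[0,0,0.6],[0,0,0],[0,0,0],[0,0,0],[0,0,0],[0,0,0],[0,0,0],[0,0,0],[0,0,0]], angular=[[0,0,0],[0,0,0],[0,0,0],[0,0,0],[0,0,0],[0,0,0],[0,0,0],[0,0,0],[0,0,0],[0,0,0],[0,0,0],[0,0,0],[0,0,0],[0,0,0],[0,0,0],[0,0,0]], force=18)

```text
clock: 59.95
position: [0.4516, 0.058, 0.0634]
ee_rot: [2.398, 2.029, 0.001]
force: [1.3, 0.1, 2.1]
width: 0.6
gripper_force: 18.0
```

```bash
python3 -c "
from h import *
go(.5417,.2156,.157,1.407)
"
```

```text
t 59.95 pos [0.4516 0.058  0.0634] yaw 1.405 | turn az -0.002 then shift [17.02  6.32 -9.36] tiltfix [ 0.001 -0.    -0.   ] j [0.22, 0.46, -0.59, 2.12, 0.41, 0.67, -0.82] F [1.3, 0.1, 2.1] w 0.6 gf 18.0
```

>>> carry_out(claw=[5,5,5,5,5,5,5,5,5,5,5,5,5,5,5,5,5], delta_pos=[[0,0,-1.5],[0,0,-3],[0,0,-3],[0,0,-3],[0,0,-3],[1.2,0.4,0],[2.3,0.9,0],[2.5,0.9,0],[2.5,0.9,0],[2.5,0.9,0],[2.5,0.9,0],[2.2,0.9,0],[1.3,0.5,0],[0,0,0],[0,0,1.5],[0,0,1],[0,0,0]], angular=[[0,0,0],[0,0,0],[0,0,0],[0,0,0],[0,0,0],[0,0,0],[0,0,0],[0,0,0],[0,0,0],[0,0,0],[0,0,0],[0,0,0],[0,0,0],[0,0,0],[0,0,0],[0,0,0],[0,0,0]])

```text
clock: 61.65
position: [0.5402, 0.2131, 0.1708]
ee_rot: [-2.399, -2.028, 0.007]
force: [-1.4, -0.3, -1.6]
width: 0.604
gripper_force: 18.0
```

```bash
python3 -c "
from h import *
shot('scene');go(.5417,.2156,.157,1.407)
"
```

```text
t 61.7 pos [0.5407 0.2137 0.1719] yaw 1.404 | turn az -0.003 then shift [0.2  0.07 1.49] tiltfix [-0.002  0.002 -0.   ] j [-0.01, 0.51, -0.66, 1.71, 0.35, 1.05, -0.95] F [0.7, 0.6, -0.9] w 0.605 gf 18.0
```

>>> carry_out(claw=[5,5,5,5,5,5], delta_pos=[[0.1,0,0.5],[0,0,0.4],[0,0,0.3],[0,0,0.2],[0,0,0],[0,0,0]], angular=[[0,0,0],[0,0,0],[0,0,0],[0,0,0],[0,0,0],[0,0,0]])

```text
clock: 62.3
position: [0.5418, 0.2162, 0.1593]
ee_rot: [2.398, 2.03, 0.0]
force: [-0.0, 0.3, -1.1]
width: 0.602
gripper_force: 18.0
```

```bash
python3 -c "
from h import *
go(.5417,.2156,.157,1.407)
"
```

```text
t 62.3 pos [0.5418 0.2162 0.1593] yaw 1.405 | turn az -0.002 then shift [-0.06  0.    0.23] tiltfix [ 0. -0. -0.] j [-0.01, 0.52, -0.66, 1.72, 0.36, 1.03, -0.96] F [-0.0, 0.3, -1.1] w 0.602 gf 18.0
```

>>> carry_out(claw=[5,5,5,5,9.18,9.18,9.18,9.18,9.18,9.18,9.18,9.18,9.18,9.18,9.18,9.18,9.18,9.18], delta_pos=[[0,0,0.2],[0,0,0.1],[0,0,0],[0,0,0],[0,0,0],[0,0,0],[0,0,0],[0,0,0],[0,0,-1],[0,0,-2],[0,0,-3],[0,0,-3],[0,0,-3],[-3,0,0],[-3,0,0],[-3,0,0],[-2,0,0],[0,0,0]], angular=[[0,0,0],[0,0,0],[0,0,0],[0,0,0],[0,0,0],[0,0,0],[0,0,0],[0,0,0],[0,0,0],[0,0,0],[0,0,0],[0,0,0],[0,0,0],[0,0,0],[0,0,0],[0,0,0],[0,0,0],[0,0,0]])

```text
clock: 64.1
position: [0.5236, 0.1043, 0.2769]
ee_rot: [2.401, 2.023, -0.001]
force: [0.8, 0.6, -0.2]
width: 0.998
gripper_force: 0.0
```

```bash
python3 -c "
from h import *
np.set_printoptions(precision=4,suppress=True)
go(.5417,.2156,.157,1.407); shot('top'); w=shot('wrist','w15'); t=shot('top')
P=[]
for p in (w,t):
  for d in arm.place_of('bottle',p)[:1]: print('bottle',d['conf'],ray(p,np.array(d['centre'])*[512,384],.095))
h=cv2.cvtColor(t['frame'],cv2.COLOR_RGB2HSV); m=((h[...,0]<8)|(h[...,0]>172))&(h[...,1]>150); v,u=np.nonzero(m); s=(abs(u-204)<20)&(abs(v-210)<20); print('cap px',u[s].mean(),v[s].mean(),s.sum(),'before 203.9,210.6,103')
s=shot('scene','s15');a=cv2.imread('pics/s15.png')[110:290,150:350];b=cv2.imread('pics/w15.png')
cv2.imwrite('pics/c15.png',np.hstack([cv2.resize(a,(400,360),interpolation=2),b[:360,60:460]]))
"
```

```text
t 64.1 pos [0.5236 0.1043 0.2769] yaw 1.4 | turn az -0.007 then shift [11.27 -0.03 11.99] tiltfix [0.001 0.002 0.   ] j [0.23, 0.33, -0.69, 1.68, 0.22, 1.22, -0.68] F [0.8, 0.6, -0.2] w 0.998 gf 0.0
bottle 0.81 [0.543  0.2134 0.095 ]
cap px nan nan 0 before 203.9,210.6,103<string>:8: RuntimeWarning: Mean of empty slice.
  ret = ret.dtype.type(ret / rcount)
```

View pics/c15.png

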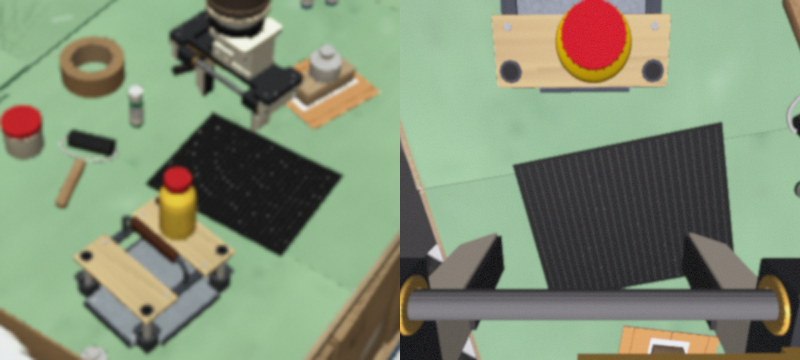

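The bottle stands upright on its plank at its old place: it measures (0.543, 0.213), against about (0.541, 0.2145) at the start. The rack is level, the weight is on the block, the bystanders haven't moved, and the arm is clear. Handing in.

```bash
python3 -c "
from h import *
print(arm.sign_off())"
```

```text
the job is handed in; nothing more can be done
None
```

The job is done and handed in (no verdict was returned): block pressed on the strip with the weight on its middle, frame back in its sockets and bottle back on its plank; I rebuilt the frame before moving the weight, because the frame on the mat blocked the gripper.

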